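Hand a decoder's address over to its replacement

TASK

The old turnout decoder is being replaced by the new one with the clear cover. Pull every link plug out of the old decoder and put them in the parts tray; only when all are out, so that two live decoders never share an address, open the new decoder's cover, set its six address switches to the same on-off pattern as the old decoder's, and shut the cover again. Leave the old decoder's switches as they are and do not disturb the other things on the bench.

Things in the scene. Friction and masses are not known exactly. Their poses are not given: they have to be found in the camera images.
- old: old decoder, no cover: fixed grey box 120 mm front to rear (x), 150 wide (y), 40 high; origin centre of underside, x from front to rear (away from the robot within 0.3 rad). On top, front half: black panel with six white slide switches side by side; rear half: four link sockets in a row along y at x = +30 mm. Stands left or right of the robot, the new one on the other side.
- new: new decoder: fixed, same make, size, axes and switch layout as old, its link sockets empty, a clear hinged cover over its switch panel.
- old_sw1 (a joint): slide switch 1 of the old decoder, at decoder y = +45 mm (leftmost seen from the robot). Knob 8 (x) by 7 (y) by 11 mm tall, standing on the 40 mm high top. Joint in m: 0 = off, knob centre at decoder x = -35 mm (front); 0.010 = on, centre at x = -25 mm (rear, next to a thin white line). All twelve switches are alike.
- old_sw2 (a joint): slide switch 2 of the old decoder, at decoder y = +27 mm. The old decoder's switches snap to either end; their settings are random.
- old_sw3 (a joint): slide switch 3 of the old decoder, at decoder y = +9 mm.
- old_sw4 (a joint): slide switch 4 of the old decoder, at decoder y = -9 mm.
- old_sw5 (a joint): slide switch 5 of the old decoder, at decoder y = -27 mm.
- old_sw6 (a joint): slide switch 6 of the old decoder, at decoder y = -45 mm (rightmost).
- new_sw1 (a joint): slide switch 1 of the new decoder, at decoder y = +45 mm (leftmost seen from the robot). About 1 N along the decoder's x moves a switch of the new decoder; it stays where it is left.
- new_sw2 (a joint): slide switch 2 of the new decoder, at decoder y = +27 mm.
- new_sw3 (a joint): slide switch 3 of the new decoder, at decoder y = +9 mm.
- new_sw4 (a joint): slide switch 4 of the new decoder, at decoder y = -9 mm.
- new_sw5 (a joint): slide switch 5 of the new decoder, at decoder y = -27 mm.
- new_sw6 (a joint): slide switch 6 of the new decoder, at decoder y = -45 mm (rightmost).
- link1: link plug 1, in the old decoder's socket at decoder x = +30, y = +57 mm, or absent. Loose, black, 25 g: handle 12 (x) by 28 (y) by 26 mm (z), origin at the handle's centre; below it a shank 8 by 18 mm, 15 long, brass end.
- link2: link plug 2, in the old decoder's socket at decoder x = +30, y = +19 mm, or absent. Plugged in, its axes are the decoder's, its handle rests on the decoder's top and its origin is 53 mm above the table.
- link3: link plug 3, in the old decoder's socket at decoder x = +30, y = -19 mm, or absent. A sprung ball in the socket holds each link: pull straight up with about 6 to 10 N; it is free after 15 mm.
- link4: link plug 4, in the old decoder's socket at decoder x = +30, y = -57 mm, or absent. Two to four of the links are there, alike.
- cover (a joint): new decoder's cover: rad, 0 = shut, 2.7 = folded right back; stiff hinge (0.04 N m), stays at any angle; hinge line along decoder y at decoder x = +16, z = 40.5 mm; swings up and to the rear. Clear hood 124 mm wide (y); shut it spans decoder x = -58 to +16 mm and z = 40 to 58 mm. From 2.3 rad on it is out of the way of a gripper at the switches.
- cover_tab (a point): grip point of the cover's grey lift tab, which is 26 mm wide (y), 6 thick and stands 24 mm out from the hood's front wall, this point 15 mm out. Shut: at decoder x = -73, z = 52.5 mm, over free space in front of the box; 90 mm from the hinge line. Pinch it across its width from above: the cover turns between the fingers.
- tray: parts tray between the decoders: loose open aluminium box 125 (x) by 105 (y) by 26 mm high, walls and floor 3 mm, 0.5 kg; origin centre of underside. It may get knocked aside.
- wagon: bystander: model box wagon 200 mm long, 52 wide, 71 high; origin under its centre
- mug: bystander: white mug, 80 mm across, 92 high; origin under its centre
Things that resemble listed ones, but are neither listed nor needed, are in the scene too. Leave any orange or yellow look-alike of the new alone.

How it is judged:
By the outcome, as a careful person would: the job done as asked, in the order asked, and still so for the second after the job is handed in, with the robot touching nothing.
Of link1, link2, link3, link4 only 2 to 4 are there at a start; the rules pass over those that are not, and their reading is None.
At some moment in a run one of tray may be knocked a few centimetres aside while the robot is not near it.
Once in a run the grip may slacken for a moment while it holds something.
It also fails if it takes over 210 s, if anything falls off the work surface, if the arm or the gripper's body presses on something with over 40 N, if the wrist force passes 120 N, or if a joint passes its speed limit or range.

ROBOT

A 6-joint arm with a two-finger parallel gripper is mounted at the origin on the work surface. World frame = base frame: x ahead of the robot, y to its left, z up, the work surface at z = 0. Lengths are in mm, angles in rad, forces in N, time in s.
With the tool pointing down it reaches from about 350 to 875 mm from the base axis. Payload 4.2 kg.
Tool frame: the origin (TCP) lies midway between the tips of the shut fingers; the grasp point (between the pads) lies 19 mm behind it; y points along the fingers, x is the direction in which the jaws open and shut, and the axes are right-handed (so a half turn about y gives the same grasp; the last joint's range is limited). The gripper opens to 85 mm and grips with 20 to 120 N. Pads are 22 mm wide; open, the fingers measure 114 mm over their backs; the gripper's body (76 mm by 85 mm) begins 54 mm behind the grasp point. The pads swing forward as they close: fully open they stand 13 mm farther back than shut.
Start: joints at [1.4, 0.385, 0.008, 0, -1.194, -0.259], TCP at [260.397, 568.148, 231.312] pointing down, gripper open.
Joint ranges: [-3.14, 3.14], [-1.21, 2.06], [-1.07, 1.41], [-3.16, 2.05], [-2.99, -0.16], [-3.1, 3.1]. Speed limits (rad/s): [2.79, 2.79, 3.14, 3.14, 3.14, 3.14].

INTERFACE

Orientations are given as a unit quaternion [x, y, z, w].
In Python, from bench import read_state, get_image, job_done gives the robot as it stands.
- The arm moves only by the tool play_rows, never from a script. Its argument "series" is a list of rows, each a list of 7 numbers: the shift along the tool's x, y, z in m, then the turn, a rotation vector about the tool's x, y, z in rad, then the finger opening in m, from 0 to 0.0854. In form: [[x, y, z, wx, wy, wz, claw], ...]. A call has 1 to 10 rows; each row shifts and turns the pose as measured when the row begins, along the tool's axes as they then stand; what a row does not reach is not made up. A row lasts 1/10 s, in which the tool goes at most 50 mm and 8.59 degrees, less where a joint would pass 70% of its speed; a pose out of reach is approached as far as the arm can. A call with a gripper value outside its range is refused whole. The fingers move at their own pace and stop on an object; the grip force is fixed at half the most. Time passes only in rows, so rows that do not move let the fingers close. It gives the time, the measured TCP pose, the force and the opening at its end, in the units of the state.
- read_state(): the state, without advancing time (a new reading comes with each control period).
- get_image(name): name is "scene" or "side" or "wrist"; returns a dict with "color" (480x640x3 uint8, red, green, blue), "intrinsics" (3x3 intrinsics, pixels), "origin" and "orientation" of the camera in the world. Camera axes: x right, y down, z forward; pixel columns grow to the right and rows downward; lengths in mm; the calibration is good to about 2 mm. A picture is of the moment at which its call begins. There is no depth.
- job_done(): hands the job in, once; it reports no verdict.
The state is a dict: "clock": time; "joints": joint angles; "joint_vel": joint speeds; "joint_efforts": joint torques, N m; "position": TCP position; "ee_rot": TCP orientation; "contact_force": force on the tool from outside, world axes, zero at the start; "wrist_torque": the same for the moment, N m; "gripper_width": finger opening in mm.
Only numpy, scipy, OpenCV 4.12 (cv2) and the standard library are available. Lean on these libraries where they do the work, as an engineer would, in place of code of your own. Each camera call takes 0.05 s, during which the arm holds its last target. There are 200 camera calls.

## Working session

There is one attempt and no reset: what is moved stays moved. The work goes in short steps, Python scripts to look and compute and a tool call to move; the robot and the scene stay as the last step left them, time stands still between calls to the robot, and variables do not carry over. Pictures are saved under pics/ and viewed, about 12 in all and at most 16, crops included, and the job is handed in when it is done.

Besides the shell and the picture viewer there is one more tool, called after "Call:" as name([rows], argument=value, ...), one row to a line, values as JSON. play_rows: Moves the arm, as the interface text tells. Its arguments: {"type":"object","properties":{"series":{"type":"array","items":{"type":"array","items":{"type":"number"}}}},"required":["series"]}

```bash
ls; mkdir -p pics
cat > h.py <<'E'
import numpy as np, cv2
from scipy.spatial.transform import Rotation as R
from bench import read_state, get_image, job_done
def ray(im,u,v):
    K=np.array(im["intrinsics"]);d=np.linalg.inv(K)@[u,v,1.]
    return np.array(im["origin"],float),R.from_quat(im["orientation"]).as_matrix()@d
def onplane(im,u,v,z):
    o,d=ray(im,u,v);return o+d*(z-o[2])/d[2]
def proj(im,p):
    c=R.from_quat(im["orientation"]).as_matrix().T@(np.array(p,float)-np.array(im["origin"],float))
    q=np.array(im["intrinsics"])@c;return q[:2]/q[2]
def save(im,n,crop=None,s=1):
    a=im["color"][:,:,::-1]
    if crop:u0,v0,u1,v1=crop;a=a[v0:v1,u0:u1]
    cv2.imwrite(f"pics/{n}.png",cv2.resize(a,None,fx=s,fy=s,interpolation=cv2.INTER_CUBIC))
E
python3 - <<'E'
from h import *
for n in("scene","side","wrist"):
    im=get_image(n);save(im,n+"0");np.save(n+"0.npy",im,allow_pickle=True)
    print(n,im["origin"],im["orientation"],np.array(im["intrinsics"]).tolist())
print(read_state())
E
```

```text
pics
scene [ 1.14829414e+03 -6.70867927e-02  7.37124043e+02] [ 0.6030906   0.71193789 -0.27473129 -0.232269  ] [[466.1444069435643, 0.0, 316.80734779271876], [0.0, 466.1444069435643, 242.52008949785758], [0.0, 0.0, 1.0]]
side [213.57842379 375.70781867 716.94892042] [-0.26814091  0.8947819  -0.33933479  0.11098519] [[440.82711024495205, 0.0, 325.8431012569833], [0.0, 440.82711024495205, 241.05856602529653], [0.0, 0.0, 1.0]]
wrist [337.02373419 532.86449416 373.27775815] [-0.53277722  0.82992141  0.13871657 -0.09020315] [[365.4348889244421, 0.0, 320.34453765004696], [0.0, 365.4348889244421, 245.36293215225643], [0.0, 0.0, 1.0]]
{'clock': 0.15, 'joints': array([ 1.39961481e+00,  3.85402908e-01,  6.97051673e-03, -3.06050890e-04,
       -1.19400091e+00, -2.58595942e-01]), 'joint_vel': array([ 0.00123972, -0.00306111,  0.00549572,  0.00195139,  0.00099178,
       -0.00135907]), 'joint_efforts': array([-5.96048540e-04, -3.92679834e+01,  1.88581949e+01,  4.18863282e+00,
       -3.40874518e-03,  2.23366946e-06]), 'position': array([260.23870775, 567.7821978 , 230.47786537]), 'ee_rot': array([ 0.38231213, -0.59478198,  0.59549955, -0.38138186]), 'contact_force': array([-1.11302277,  0.04976562, -0.90664183]), 'wrist_torque': array([0.02073722, 0.03961134, 0.04879921]), 'gripper_width': 85.41208236506739}
```

View pics/scene0.png

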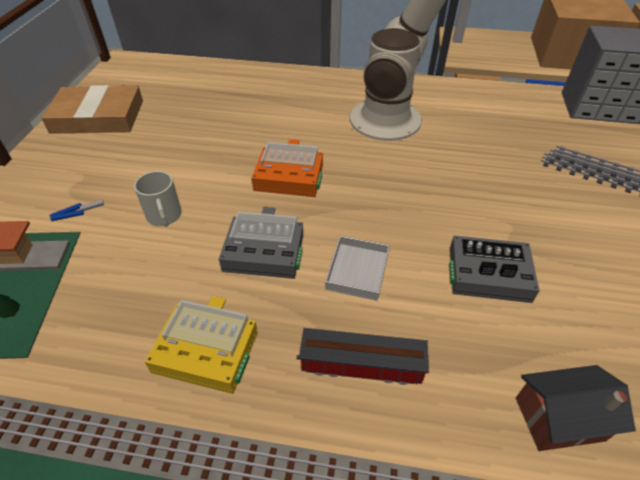

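View pics/side0.png

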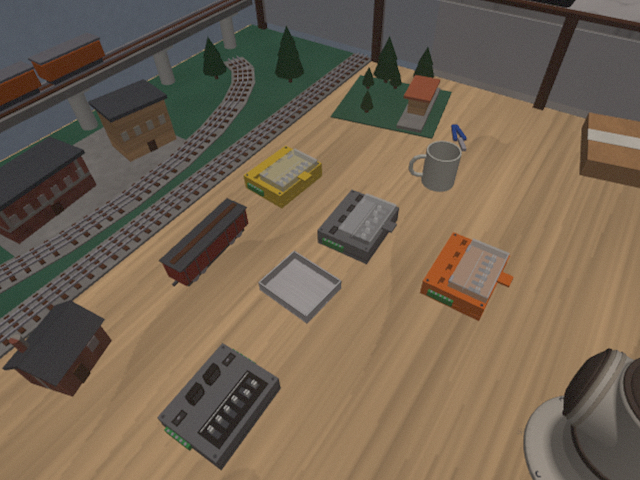

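The old decoder is at scene (493,268) on the robot's left, apparently with two links. The new grey one is at (262,243), the tray at (358,267). The orange and yellow boxes are look-alikes. Next, closer crops.

Run:
```python
from h import *
a=np.load("scene0.npy",allow_pickle=True).item();b=np.load("side0.npy",allow_pickle=True).item()
def c(im,u,v,w=132,h=100):
    return cv2.resize(im["color"][v:v+h,u:u+w,::-1],None,fx=3,fy=3,interpolation=cv2.INTER_CUBIC)
cv2.imwrite("pics/crops.png",np.vstack([np.hstack([c(a,435,220),c(b,155,345,132,100)]),np.hstack([c(a,210,195),c(b,300,175)])]))
for im,q in((a,[(493,250,40),(262,230,40),(358,265,0)]),(b,[(222,400,40),(360,220,40),(300,287,0)])):
    for t in q: print(onplane(im,*t).round())
```

```text
[488. 244.  40.]
[ 510. -222.   40.]
[537. -17.   0.]
[511. 244.  40.]
[ 531. -212.   40.]
[555. -21.   0.]
```

View pics/crops.png

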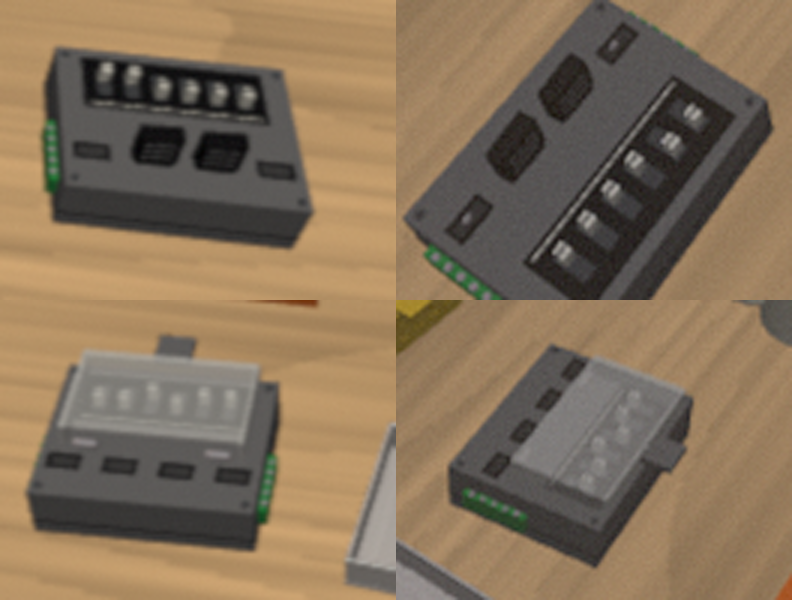

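Run:
```python
from h import *
s=read_state();print(R.from_quat(s['ee_rot']).as_matrix().round(3))
```

```text
[[-0.417 -0.001  0.909]
 [-0.909 -0.002 -0.417]
 [ 0.002 -1.     0.   ]]
```

```bash
cat >> h.py <<'E'
def go(p,yaw=None,st=None):
    """print turn about tool y (down) so that tool x points to yaw, then shift in tool axes (m) after that turn"""
    s=st or read_state();M=R.from_quat(s['ee_rot']).as_matrix()
    y0=np.arctan2(M[1,0],M[0,0]);t=0
    if yaw is not None: t=(yaw-y0+np.pi)%(2*np.pi)-np.pi
    e=np.cross(M[:,1],[0,0,-1.])@M   # tilt correction, tool axes
    M2=R.from_euler('z',t).as_matrix()@M
    d=M2.T@(np.array(p)-s['position'])/1000
    print("yaw %.3f turn wy %.3f  tilt %s  shift xyz %s  clk %.1f w %.1f F %s"%(y0,-t,e.round(4),d.round(4),s['clock'],s['gripper_width'],s['contact_force'].round(1)))
E
python3 - <<'E'
from h import *
a=np.load("scene0.npy",allow_pickle=True).item();b=np.load("side0.npy",allow_pickle=True).item()
w=np.load("wrist0.npy",allow_pickle=True).item();s=read_state()
M=R.from_quat(s['ee_rot']).as_matrix()
print("cam off tool",M.T@(w["origin"]-s['position']),"axes",(M.T@R.from_quat(w["orientation"]).as_matrix()).round(2))
def off(im,u0,v0,pts):
    return np.array([onplane(im,u0+u/3,v0+v/3,40) for u,v in pts]).round(1)
# order: front-right(-y), front-left(+y), rear-left, rear-right
print("old scene",off(a,435,220,[(60,48),(282,72),(312,210),(53,182)]))
print("old side",off(b,155,345,[(770,100)][:0] or [(374,102),(250-1+0,-2),(202-198,215)][:1]))
print("new scene",off(a,210,195,[(278,83),(70,68),(28,190),(255,220)][:0] or [(278,384-300),(70,368-300),(28,490-300),(255,522-300)]))
go([560,245,300],np.pi)
E
```

```text
cam off tool [-2.48204248e-02 -1.42788009e+02  8.43716757e+01] axes [[ 1.    0.    0.  ]
 [-0.   -0.33  0.95]
 [ 0.   -0.95 -0.33]]
old scene [[461.5 171.1  40. ]
 [459.5 317.2  40. ]
 [574.9 319.7  40. ]
 [579.  163.1  40. ]]
old side [[456.1 166.8  40. ]]
new scene [[ 475.9 -142.9   40. ]
 [ 484.4 -290.8   40. ]
 [ 598.  -285.9   40. ]
 [ 600.  -134.5   40. ]]
yaw -2.001 turn wy 1.141  tilt [-0.0001  0.      0.0017]  shift xyz [-0.2996 -0.07    0.3228]  clk 0.1 w 85.4 F [-1.1  0.  -0.9]
```

Call:
play_rows([
  [0,0,0,0,0.143,0,0.085],
  [0,0,0,0,0.143,0,0.085],
  [0,0,0,0,0.143,0,0.085],
  [0,0,0,0,0.143,0,0.085],
  [0,0,0,0,0.143,0,0.085],
  [0,0,0,0,0.143,0,0.085],
  [0,0,0,0,0.143,0,0.085],
  [0,0,0,0,0.14,0,0.085],
])

```text
clock: 0.95
position: [259.4, 565.9, 226.4]
ee_rot: [-0.015, -0.704, 0.71, 0.018]
contact_force: [0.8, -0.4, -0.2]
gripper_width: 84.7
```

Call:
play_rows([
  [-0.026,0.003,0.035,0,0,0,0.085],
  [-0.026,0.003,0.035,0,0,0,0.085],
  [-0.026,0.003,0.035,0,0,0,0.085],
  [-0.026,0.003,0.035,0,0,0,0.085],
  [-0.026,0.003,0.035,0,0,0,0.085],
  [-0.026,0.003,0.035,0,0,0,0.085],
  [-0.026,0.003,0.035,0,0,0,0.085],
  [-0.026,0.003,0.035,0,0,0,0.085],
  [-0.026,0.003,0.035,0,0,0,0.085],
  [-0.026,0.003,0.035,0,0,0,0.085],
])

```text
clock: 1.95
position: [506.8, 194.1, 194.9]
ee_rot: [-0.012, -0.703, 0.711, 0.016]
contact_force: [1.0, 0.8, 0.1]
gripper_width: 84.9
```

Run:
```python
from h import *
go([518,223,200],np.pi)
im=get_image("wrist");save(im,"wold");np.save("wold.npy",im,allow_pickle=True);go([518,223,200],np.pi)
print(read_state()['joints'])
```

```text
yaw 3.102 turn wy -0.039  tilt [-0.0114  0.      0.0052]  shift xyz [-0.0111 -0.0055 -0.0288]  clk 1.9 w 84.9 F [1.  0.8 0.1]
yaw 3.097 turn wy -0.044  tilt [-0.0138  0.      0.0061]  shift xyz [-0.0091 -0.0064 -0.0333]  clk 2.0 w 85.2 F [ 2.5 -2.1  0.7]
[ 0.65908515  0.28234251 -0.245297    0.00756212 -1.05675896 -0.70719173]
```

View pics/wold.png

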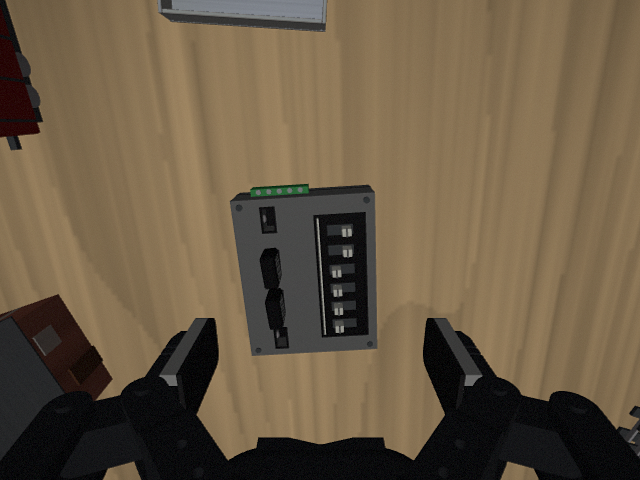

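Two links, link2 and link3, at about (276,306) and (271,268). The four switches lower in the image sit next to the line (sw1–4 on); the two at the top (sw5, sw6) are off.

```bash
cat >> h.py <<'E'
def boxfit(im,px,z,L,W):
    """px order: front-right, front-left, rear-left, rear-right; fits centre,yaw"""
    P=np.array([onplane(im,u,v,z)[:2] for u,v in px])
    Q=np.array([[-L/2,-W/2],[-L/2,W/2],[L/2,W/2],[L/2,-W/2]])
    c=P.mean(0);A=(P-c)[:,0]+1j*(P-c)[:,1];B=Q[:,0]+1j*Q[:,1]
    th=np.angle((A*B.conj()).sum());r=abs(A-B*np.exp(1j*th))
    return c,th,r
E
python3 - <<'E'
from h import *
im=np.load("wold.npy",allow_pickle=True).item()
c,th,r=boxfit(im,[(374,187),(376,348),(252,355),(233,201)],40,120,150);print(c,th,r)
Rz=R.from_euler('z',th).as_matrix()
for y in(19,-19):
    p=np.r_[c,0]+Rz@[30,y,66];print(y,p,proj(im,p), proj(im,np.r_[c,0]+Rz@[30,3*y,40]))
a=np.load("scene0.npy",allow_pickle=True).item()
print(boxfit(a,[(455,236),(529,244),(539,290),(452.7,280.7)],40,120,150))
p=np.r_[c,0]+Rz@[30,-19,66];print(p);p[2]=80;go(p,th+np.pi)
E
```

```text
[518.14196019 241.69122973] 0.02502782939787236 [2.92964776 1.71683821 0.7071297  2.80395547]
19 [547.65708568 261.43603582  66.        ] [274.07380696 313.99175342] [281.45136151 336.21579541]
-19 [548.60804391 223.44793665  66.        ] [269.20661837 272.1470013 ] [268.31657608 218.46278048]
(array([518.72173102, 242.78590023]), np.float64(0.00399868443074972), array([4.28774043, 1.11044236, 3.92867468, 4.84335885]))
[548.60804391 223.44793665  66.        ]
yaw 3.097 turn wy -0.069  tilt [-0.0138  0.      0.0061]  shift xyz [-0.0413  0.1134 -0.0344]  clk 2.0 w 85.2 F [ 2.5 -2.1  0.7]
```

Call:
play_rows([
  [0,0,0,-0.014,-0.069,0.006,0.04],
  [-0.014,0,-0.012,0,0,0,0.04],
  [-0.014,0,-0.012,0,0,0,0.04],
  [-0.013,0,-0.01,0,0,0,0.04],
  [0,0.02,0,0,0,0,0.04],
  [0,0.03,0,0,0,0,0.04],
  [0,0.03,0,0,0,0,0.04],
  [0,0.02,0,0,0,0,0.04],
  [0,0,0,0,0,0,0.04],
])

```text
clock: 2.9
position: [551.5, 220.9, 88.7]
ee_rot: [0.007, -0.707, 0.707, -0.005]
contact_force: [-0.0, 0.1, -1.3]
gripper_width: 39.9
```

Run:
```python
from h import *
go([548.5,223.5,80],.025+np.pi)
im=get_image("wrist");save(im,"w2",(160,200,560,480),1.8);go([548.5,223.5,80],.025+np.pi)
```

```text
yaw -3.124 turn wy -0.008  tilt [-0.0001  0.      0.0031]  shift xyz [ 0.0029  0.0088 -0.0027]  clk 2.9 w 39.9 F [-0.   0.1 -1.3]
yaw -3.124 turn wy -0.007  tilt [0.001  0.     0.0006]  shift xyz [ 0.0039  0.0103 -0.0022]  clk 3.0 w 39.9 F [-0.3 -0.5 -0.5]
```

View pics/w2.png

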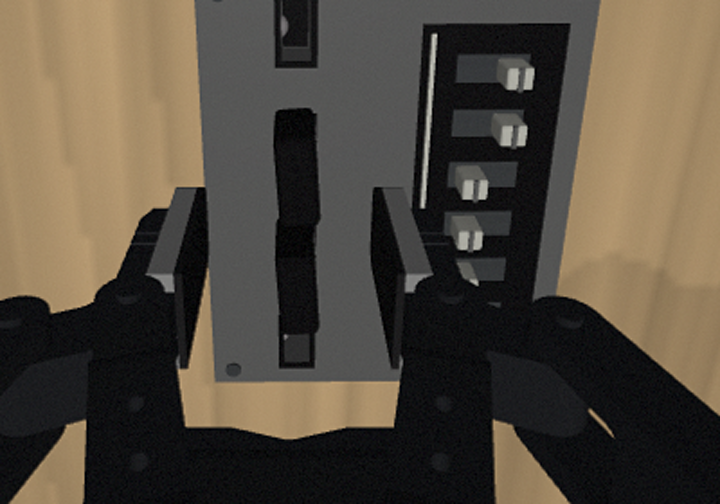

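The fingers straddle link3. The sockets line up with the estimate, so I descend.

Call:
play_rows([
  [0.004,0.01,-0.002,0,-0.007,0,0.04],
  [0,0.012,0,0,0,0,0.04],
  [0,0.012,0,0,0,0,0.04],
  [0,0.01,0,0,0,0,0.04],
  [0,0.004,0,0,0,0,0.04],
  [0,0,0,0,0,0,0.04],
])

```text
clock: 3.55
position: [550.2, 225.1, 42.2]
ee_rot: [-0.007, 0.709, -0.705, 0.011]
contact_force: [-0.1, -0.1, 0.5]
gripper_width: 39.8
```

Run:
```python
from h import *
go([548.5,223.5,43],.025+np.pi)
```

```text
yaw -3.115 turn wy 0.001  tilt [ 0.0045  0.     -0.0054]  shift xyz [ 0.0017 -0.0009  0.0016]  clk 3.5 w 39.8 F [-0.1 -0.1  0.5]
```

Call:
play_rows([
  [0.002,-0.001,0.001,0.004,0,-0.005,0.02],
  [0,0,0,0,0,0,0.005],
  [0,0,0,0,0,0,0.005],
  [0,0,0,0,0,0,0.005],
  [0,0,0,0,0,0,0.005],
  [0,0,0,0,0,0,0.005],
])

```text
clock: 4.15
position: [548.9, 224.4, 44.5]
ee_rot: [-0.009, 0.708, -0.706, 0.01]
contact_force: [-0.1, 0.3, -1.9]
gripper_width: 10.8
```

Call:
play_rows([
  [0,-0.004,0,0,0,0,0.005],
  [0,-0.006,0,0,0,0,0.005],
  [0,-0.008,0,0,0,0,0.005],
  [0,-0.01,0,0,0,0,0.005],
  [0,-0.015,0,0,0,0,0.005],
  [0,-0.02,0,0,0,0,0.005],
  [0,-0.02,0,0,0,0,0.005],
  [0,0,0,0,0,0,0.005],
])

```text
clock: 4.95
position: [549.0, 224.3, 136.1]
ee_rot: [-0.008, 0.708, -0.706, 0.011]
contact_force: [0.3, 0.5, -0.3]
gripper_width: 10.8
```

Run:
```python
from h import *
im=get_image("scene");np.save("scene1.npy",im,allow_pickle=True)
save(im,"s1",(300,160,560,355),3)
# tray: bright rim corners
go([540,-20,130],.025+np.pi)
```

```text
yaw -3.115 turn wy 0.002  tilt [ 0.0017  0.     -0.0025]  shift xyz [0.0143 0.0041 0.2436]  clk 5.0 w 10.6 F [-0.6 -0.2 -0.4]
```

View pics/s1.png

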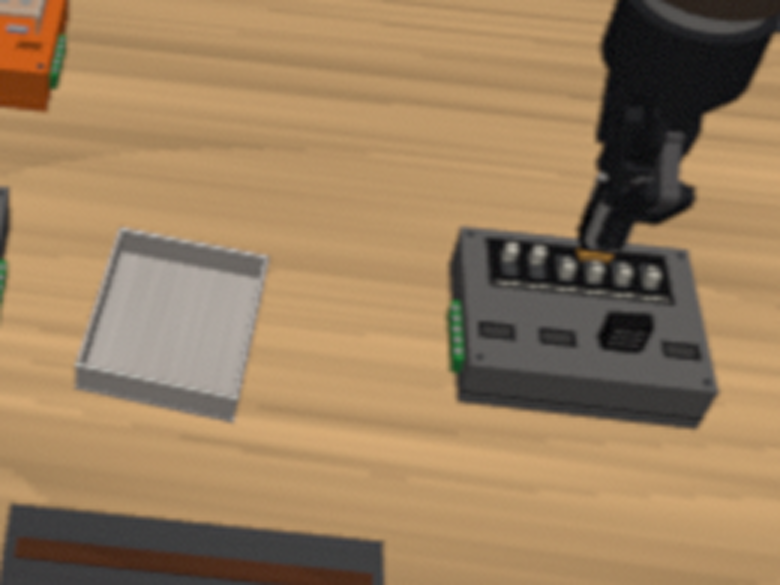

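link3 is in the gripper with its brass end visible and its socket empty; link2 remains. Tray rim corners in the crop are (122,230), (268,258), (236,400) and (79,368).

Run:
```python
from h import *
im=np.load("scene1.npy",allow_pickle=True).item()
px=[(300+u/3,160+v/3) for u,v in[(122,230),(268,258),(236,400),(79,368)]]
c,th,r=boxfit(im,px,26,125,105);print(c,th,r)
Rz=R.from_euler('z',th).as_matrix()
p=np.r_[c,0]+Rz@[25,0,0]; p[2]=110;print(p);go(p,th+np.pi)
```

```text
[554.88293554 -15.45710631] -0.09341637313715372 [1.82837737 1.53058174 2.50965128 1.94393022]
[579.77393211 -17.78912042 110.        ]
yaw -3.115 turn wy 0.120  tilt [ 0.0017  0.     -0.0025]  shift xyz [-0.0539  0.0243  0.2378]  clk 5.0 w 10.6 F [-0.6 -0.2 -0.4]
```

Call:
play_rows([
  [0,0,0,0,0.12,0,0.005],
  [-0.006,0.001,0.027,0,0,0,0.005],
  [-0.006,0.001,0.027,0,0,0,0.005],
  [-0.006,0.001,0.027,0,0,0,0.005],
  [-0.006,0.001,0.027,0,0,0,0.005],
  [-0.006,0.001,0.027,0,0,0,0.005],
  [-0.006,0.001,0.027,0,0,0,0.005],
  [-0.006,0.001,0.027,0,0,0,0.005],
  [-0.006,0.001,0.027,0,0,0,0.005],
  [0,0,0,0,0,0,0.005],
])

```text
clock: 6.0
position: [568.5, -4.1, 120.6]
ee_rot: [-0.03, -0.706, 0.707, 0.039]
contact_force: [0.3, -0.2, -0.4]
gripper_width: 10.8
```

Run:
```python
from h import *
go([580,-18,110],-.093+np.pi)
im=get_image("wrist");save(im,"w3",None,.8);go([580,-18,110],-.093+np.pi)
```

```text
yaw 3.045 turn wy -0.004  tilt [-0.0019  0.      0.0126]  shift xyz [-0.0129  0.0105  0.0127]  clk 6.0 w 10.8 F [ 0.3 -0.2 -0.4]
yaw 3.046 turn wy -0.003  tilt [-0.0016  0.      0.0125]  shift xyz [-0.013   0.0105  0.0139]  clk 6.0 w 10.6 F [-0.5 -0.  -0. ]
```

View pics/w3.png

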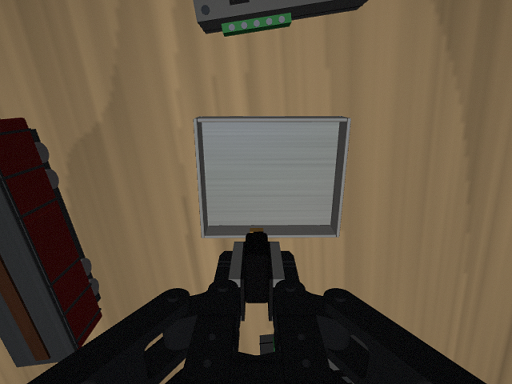

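The tray is in its place, rim at (195,117)–(349,117)–(338,237)–(203,237) in this view. I check it against the estimate.

Run:
```python
from h import *
im=get_image("wrist")
# image right = front(-x), top = -y : order FR,FL,RL,RR
print(boxfit(im,[(u/.8,v/.8) for u,v in[(349,117),(338,237),(203,237),(195,117)]],26,125,105))
go([580,-18,30],-.093+np.pi)
```

```text
(array([553.08665416, -17.37536646]), np.float64(-0.09494063670156183), array([2.11001733, 1.2503012 , 1.74678449, 1.62060632]))
yaw 3.047 turn wy -0.001  tilt [-0.0014  0.      0.0118]  shift xyz [-0.0138  0.0907  0.0148]  clk 6.1 w 11.0 F [ 0.6  0.  -0.5]
```

Call:
play_rows([
  [-0.011,0,0.015,0,0,0.012,0.005],
  [0,0.025,0,0,0,0,0.005],
  [0,0.025,0,0,0,0,0.005],
  [0,0.025,0,0,0,0,0.005],
  [0,0.008,0,0,0,0,0.005],
  [0,0.002,0,0,0,0,0.005],
  [0,0,0,0,0,0,0.005],
])

```text
clock: 6.8
position: [579.8, -11.7, 34.7]
ee_rot: [-0.032, -0.706, 0.707, 0.029]
contact_force: [0.2, -0.3, 0.2]
gripper_width: 10.6
```

Call:
play_rows([
  [0,0.006,0.005,0,0,0,0.005],
  [0,0.003,0,0,0,0,0.005],
  [0,0,0,0,0,0,0.005],
])

```text
clock: 7.1
position: [581.2, -16.1, 27.8]
ee_rot: [0.033, 0.707, -0.706, -0.027]
contact_force: [0.8, -0.1, -0.2]
gripper_width: 10.7
```

Call:
play_rows([
  [0,0.003,0,0,0,0,0.005],
  [0,0,0,0,0,0,0.005],
  [0,0,0,0,0,0,0.04],
  [0,0,0,0,0,0,0.04],
  [0,0,0,0,0,0,0.04],
  [0,-0.02,0,0,0,0,0.04],
  [0,-0.03,0,0,0,0,0.04],
  [0,-0.03,0,0,0,0,0.04],
  [0,-0.02,0,0,0,0,0.04],
  [0,0,0,0,0,0,0.04],
])

```text
clock: 8.1
position: [580.4, -16.6, 128.5]
ee_rot: [0.033, 0.707, -0.706, -0.027]
contact_force: [1.1, 0.6, -0.3]
gripper_width: 39.8
```

Run:
```python
from h import *
# link2, corrected by where link3 was gripped (548.9,224.4)
go([547.7,261.8,100],.025+np.pi)
```

```text
yaw 3.057 turn wy -0.109  tilt [ 0.0007  0.     -0.0087]  shift xyz [ 0.026   0.0285 -0.2791]  clk 8.1 w 39.8 F [ 1.1  0.6 -0.3]
```

Call:
play_rows([
  [0,0,0,0,-0.109,-0.009,0.04],
  [0.003,0,-0.035,0,0,0,0.04],
  [0.003,0,-0.035,0,0,0,0.04],
  [0.003,0,-0.035,0,0,0,0.04],
  [0.003,0,-0.035,0,0,0,0.04],
  [0.003,0,-0.035,0,0,0,0.04],
  [0.003,0,-0.035,0,0,0,0.04],
  [0.004,0.01,-0.035,0,0,0,0.04],
  [0.004,0.01,-0.034,0,0,0,0.04],
  [0,0,0,0,0,0,0.04],
])

```text
clock: 9.1
position: [541.9, 269.6, 98.7]
ee_rot: [0.012, -0.706, 0.708, -0.004]
contact_force: [-0.0, 0.4, -0.5]
gripper_width: 40.0
```

Run:
```python
from h import *
go([547.7,261.8,43],.025+np.pi)
```

```text
yaw -3.119 turn wy -0.002  tilt [-0.0028  0.      0.0103]  shift xyz [-0.0062  0.0556  0.0078]  clk 9.1 w 40.0 F [-0.   0.4 -0.5]
```

Call:
play_rows([
  [-0.006,0,0.008,-0.003,0,0.01,0.04],
  [0,0.015,0,0,0,0,0.04],
  [0,0.015,0,0,0,0,0.04],
  [0,0.01,0,0,0,0,0.04],
  [0,0.005,0,0,0,0,0.04],
  [0,0,0,0,0,0,0.04],
])

```text
clock: 9.7
position: [548.7, 255.1, 49.9]
ee_rot: [0.007, -0.706, 0.708, -0.006]
contact_force: [-1.5, 0.3, 0.3]
gripper_width: 39.9
```

Run:
```python
from h import *
go([547.7,261.8,43],.025+np.pi)
```

```text
yaw -3.123 turn wy -0.006  tilt [-0.0021  0.      0.0019]  shift xyz [ 0.0009  0.0069 -0.0067]  clk 9.7 w 39.9 F [-1.5  0.3  0.3]
```

Call:
play_rows([
  [0.001,0.004,-0.006,0,-0.006,0,0.04],
  [0,0.002,-0.001,0,0,0,0.04],
  [0,0,0,0,0,0,0.04],
])

```text
clock: 10.0
position: [548.6, 262.4, 44.7]
ee_rot: [0.009, -0.707, 0.707, -0.009]
contact_force: [0.6, 0.8, -0.8]
gripper_width: 39.5
```

Call:
play_rows([
  [0,0.001,0,0,0,0,0.02],
  [0,0,0,0,0,0,0.005],
  [0,0,0,0,0,0,0.005],
  [0,0,0,0,0,0,0.005],
  [0,0,0,0,0,0,0.005],
  [0,0,0,0,0,0,0.005],
])

```text
clock: 10.6
position: [548.7, 263.1, 44.6]
ee_rot: [-0.009, 0.707, -0.707, 0.01]
contact_force: [0.2, 0.1, 0.4]
gripper_width: 10.9
```

Call:
play_rows([
  [0,-0.004,0,0,0,0,0.005],
  [0,-0.006,0,0,0,0,0.005],
  [0,-0.008,0,0,0,0,0.005],
  [0,-0.01,0,0,0,0,0.005],
  [0,-0.015,0,0,0,0,0.005],
  [0,-0.02,0,0,0,0,0.005],
  [0,-0.02,0,0,0,0,0.005],
  [0,0,0,0,0,0,0.005],
])

```text
clock: 11.4
position: [549.3, 263.3, 136.2]
ee_rot: [-0.008, 0.708, -0.706, 0.011]
contact_force: [-0.1, 0.6, -0.1]
gripper_width: 10.5
```

Run:
```python
from h import *
im=get_image("scene");np.save("scene2.npy",im,allow_pickle=True)
save(im,"s2",(300,160,560,355),3)
th=-.094;p=np.array([554,-16.5,0])+R.from_euler('z',th).as_matrix()@[-28,0,0];p[2]=110;print(p)
go(p,th+np.pi)
```

```text
[526.12361294 -13.87187435 110.        ]
yaw -3.116 turn wy 0.120  tilt [ 0.0006  0.     -0.0024]  shift xyz [-0.0037  0.0245  0.2776]  clk 11.4 w 10.9 F [-0.4 -0.1  0.1]
```

View pics/s2.png

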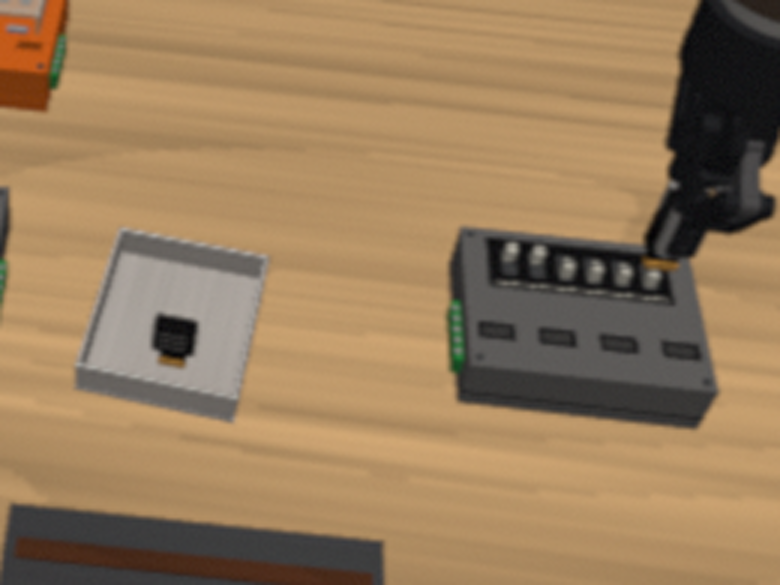

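All four sockets are empty and link3 lies in the unmoved tray at (175,340) in the crop. I carry link2 there.

Call:
play_rows([
  [0,0,0,0,0.12,0,0.005],
  [0,0,0.033,0,0,0,0.005],
  [0,0,0.033,0,0,0,0.005],
  [0,0,0.033,0,0,0,0.005],
  [0,0,0.033,0,0,0,0.005],
  [0,0,0.033,0,0,0,0.005],
  [0,0,0.033,0,0,0,0.005],
  [0,0,0.033,0,0,0,0.005],
  [0,0,0.033,0,0,0,0.005],
  [0,0,0,0,0,0,0.005],
])

```text
clock: 12.45
position: [514.8, -9.6, 129.7]
ee_rot: [-0.031, -0.705, 0.707, 0.038]
contact_force: [0.5, -0.5, -0.2]
gripper_width: 10.4
```

Run:
```python
from h import *
im=get_image("scene");a=np.load("scene2.npy",allow_pickle=True).item()
d=cv2.absdiff(im["color"],a["color"]).max(2)[225:305,322:395]>40;print("tray diff px",d.sum())
go([526,-14,30],-.094+np.pi)
```

```text
tray diff px 0
yaw 3.045 turn wy -0.002  tilt [-0.0025  0.      0.0095]  shift xyz [-0.0121  0.0997  0.0042]  clk 12.5 w 10.3 F [-0.6  0.4 -0.9]
```

Call:
play_rows([
  [-0.01,0,0.004,0,0,0.01,0.005],
  [0,0.025,0,0,0,0,0.005],
  [0,0.025,0,0,0,0,0.005],
  [0,0.025,0,0,0,0,0.005],
  [0,0.012,0,0,0,0,0.005],
  [0,0.004,0,0,0,0,0.005],
  [0,0,0,0,0,0,0.005],
])

```text
clock: 13.2
position: [531.3, -9.3, 35.5]
ee_rot: [-0.034, -0.706, 0.707, 0.028]
contact_force: [-0.4, -0.8, -1.1]
gripper_width: 10.7
```

Call:
play_rows([
  [0.003,0.006,0.003,0,0,0,0.005],
  [0,0.004,0,0,0,0,0.005],
  [0,0,0,0,0,0,0.005],
  [0,0,0,0,0,0,0.005],
])

```text
clock: 13.6
position: [529.9, -11.3, 26.6]
ee_rot: [-0.035, -0.706, 0.707, 0.026]
contact_force: [-0.0, -0.5, 0.1]
gripper_width: 10.7
```

Call:
play_rows([
  [0,0.001,0,0,0,0,0.005],
  [0,0,0,0,0,0,0.03],
  [0,0,0,0,0,0,0.03],
  [0,0,0,0,0,0,0.03],
  [0,-0.02,0,0,0,0,0.03],
  [0,-0.03,0,0,0,0,0.03],
  [0,-0.03,0,0,0,0,0.03],
  [0,-0.04,0,0,0,0,0.03],
  [0,-0.04,0,0,0,0,0.03],
  [0,0,0,0,0,0,0.03],
])

```text
clock: 14.6
position: [527.9, -11.5, 192.0]
ee_rot: [-0.034, -0.706, 0.707, 0.027]
contact_force: [-0.1, 0.5, 0.3]
gripper_width: 30.3
```

Run:
```python
from h import *
# view pose over new: camera ~84 behind at tool +z
go([530,-215,200],np.pi)
print(read_state()['joints'].round(2))
```

```text
yaw 3.055 turn wy -0.086  tilt [-0.0015  0.     -0.011 ]  shift xyz [-0.0022 -0.0077  0.2035]  clk 14.6 w 30.3 F [-0.1  0.5  0.3]
[ 0.29  0.25 -0.3   0.01 -1.01 -0.38]
```

Call:
play_rows([
  [0,0,0,0,-0.086,-0.011,0.03],
  [0,-0.001,0.03,0,0,0,0.03],
  [0,-0.001,0.03,0,0,0,0.03],
  [0,-0.001,0.03,0,0,0,0.03],
  [0,-0.001,0.03,0,0,0,0.03],
  [0,-0.001,0.03,0,0,0,0.03],
  [0,-0.001,0.025,0,0,0,0.03],
  [0,-0.001,0.025,0,0,0,0.03],
  [0,0,0,0,0,0,0.03],
  [0,0,0,0,0,0,0.03],
])

```text
clock: 15.6
position: [526.7, -217.6, 196.2]
ee_rot: [-0.002, 0.708, -0.706, 0.001]
contact_force: [1.2, 0.7, 0.2]
gripper_width: 30.2
```

Run:
```python
from h import *
im=get_image("wrist");save(im,"wnew",(160,80,560,380),2);np.save("wnew.npy",im,allow_pickle=True)
go([530,-215,200],np.pi)
```

```text
yaw -3.137 turn wy 0.005  tilt [0.002 0.    0.002]  shift xyz [-0.0033 -0.0038 -0.0023]  clk 15.7 w 30.1 F [ 0.1  0.1 -0.1]
```

View pics/wnew.png

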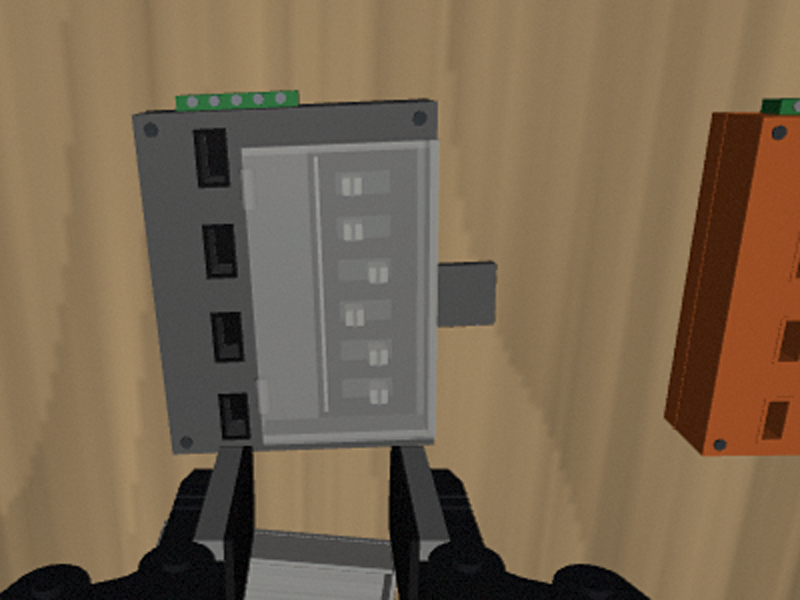

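New decoder now (top of view = sw6): sw6 on, sw5 on, sw4 off, sw3 on, sw2 off, sw1 off. So sw1, 2 and 4 go on and sw5 and 6 go off. The cover tab is at crop (468,294).

Run:
```python
from h import *
im=np.load("wnew.npy",allow_pickle=True).item()
f=lambda u,v:(160+u/2,80+v/2)
c,th,r=boxfit(im,[f(437,101),f(434,445),f(174,453),f(134,115)],40,120,150);print(c,th,r)
# sockets + screws-based estimate
S=np.array([onplane(im,*f(*p),40)[:2] for p in[(212,157),(220,250),(228,337),(234,415)]]);Y=[-57,-19,19,57]
k=np.polyfit(Y,S[:,0]+1j*S[:,1],1) if 0 else [np.polyfit(Y,S[:,i],1) for i in(0,1)]
t2=np.arctan2(-k[0][0],k[1][0]);m=S.mean(0)-30*np.array([np.cos(t2),np.sin(t2)]);print("sockets",m,t2,np.hypot(k[0][0],k[1][0]))
Rz=R.from_euler('z',th).as_matrix()
tab=np.array([onplane(im,*f(*p),55.5)[:2] for p in[(496,262),(495,325)]]);print("tab outer",tab,tab.mean(0))
for q in([-73,0,52.5],[-82,0,55.5]):
    p=np.r_[c,0]+Rz@q;print(p.round(1))
```

```text
[ 537.35060256 -215.52182236] 0.04563131011214557 [0.67536516 0.4260175  0.53493185 0.57023506]
sockets [ 537.72900459 -215.79135543] 0.044222810038519904 1.0009155438329247
tab outer [[ 456.86656593 -232.83165692]
 [ 455.04885019 -206.37656895]] [ 455.95770806 -219.60411293]
[ 464.4 -218.9   52.5]
[ 455.4 -219.3   55.5]
```

Call:
play_rows([
  [0,0,0,0,0.145,0,0.045],
  [0,0,0,0,0.145,0,0.045],
  [0,0,0,0,0.145,0,0.045],
  [0,0,0,0,0.145,0,0.045],
  [0,0,0,0,0.145,0,0.045],
  [0,0,0,0,0.145,0,0.045],
  [0,0,0,0,0.145,0,0.045],
  [0,0,0,0,0.145,0,0.045],
  [0,0,0,0,0.145,0,0.045],
  [0,0,0,0,0.145,0,0.045],
])

```text
clock: 16.65
position: [526.3, -205.5, 194.5]
ee_rot: [0.477, 0.52, -0.52, -0.482]
contact_force: [-0.2, -0.1, 0.6]
gripper_width: 45.1
```

```bash
cat >> h.py <<'E'
NC=np.array([537.5,-215.7,0]);NT=.045
def N(x,y,z): return NC+R.from_euler('z',NT).as_matrix()@[x,y,z]
E
python3 - <<'E'
from h import *
go(N(-75,0,90),NT+np.pi/2);print(read_state()['joints'].round(2))
E
```

```text
yaw 1.652 turn wy 0.036  tilt [-0.0044  0.      0.0049]  shift xyz [-0.0112  0.1048  0.0638]  clk 16.6 w 45.1 F [-0.2 -0.1  0.6]
[-0.09  0.32 -0.19 -0.   -1.07 -1.4 ]
```

Call:
play_rows([
  [0,0,0,-0.004,0.036,0.005,0.045],
  [-0.005,0,0.03,0,0,0,0.045],
  [-0.006,0,0.034,0,0,0,0.045],
  [0,0,0,0,0,0,0.045],
  [0,0.03,0,0,0,0,0.045],
  [0,0.03,0,0,0,0,0.045],
  [0,0.03,0,0,0,0,0.045],
  [0,0.01,0,0,0,0,0.045],
  [0,0,0,0,0,0,0.045],
])

```text
clock: 17.55
position: [465.0, -210.9, 93.4]
ee_rot: [0.488, 0.515, -0.512, -0.484]
contact_force: [-0.2, 0.3, -0.0]
gripper_width: 45.3
```

Run:
```python
from h import *
im=get_image("wrist");save(im,"wtab",(160,180,560,480),1.5)
go(N(-75,0,43.5),NT+np.pi/2)
```

```text
yaw 1.626 turn wy 0.011  tilt [ 0.008   0.     -0.0017]  shift xyz [-0.0079  0.0506  0.0036]  clk 17.6 w 44.8 F [-0.6 -0.1 -0.1]
```

View pics/wtab.png

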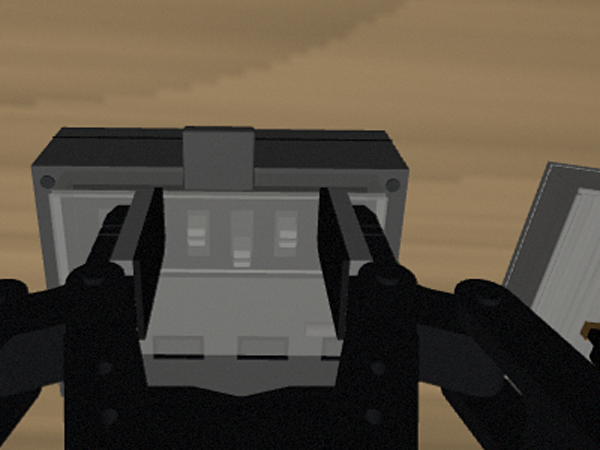

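The tab at crop (218,157) lies about 8 mm to one side of the finger centre, which agrees with the computed shift.

Call:
play_rows([
  [-0.008,0,0.003,0.008,0.01,0,0.045],
  [0,0.012,0,0,0,0,0.045],
  [0,0.012,0,0,0,0,0.045],
  [0,0.01,0,0,0,0,0.045],
  [0,0.006,0,0,0,0,0.045],
  [0,0,0,0,0,0,0.045],
])

```text
clock: 18.2
position: [467.1, -220.9, 56.2]
ee_rot: [0.492, 0.513, -0.51, -0.485]
contact_force: [-0.6, -0.4, -0.4]
gripper_width: 45.3
```

Run:
```python
from h import *
go(N(-75,0,43.5),NT+np.pi/2)
```

```text
yaw 1.616 turn wy 0.000  tilt [ 0.0103  0.     -0.0044]  shift xyz [0.0021 0.0126 0.0045]  clk 18.2 w 45.3 F [-0.6 -0.4 -0.4]
```

Call:
play_rows([
  [0.002,0,0.004,0.01,0,-0.004,0.045],
  [0,0.005,0,0,0,0,0.045],
  [0,0.004,0,0,0,0,0.045],
  [0,0.002,0,0,0,0,0.045],
  [0,0,0,0,0,0,0.045],
])

```text
clock: 18.7
position: [463.4, -219.0, 45.1]
ee_rot: [0.489, 0.511, -0.511, -0.488]
contact_force: [-0.6, 0.4, -0.4]
gripper_width: 45.3
```

Run:
```python
from h import *
go(N(-75,0,43.5),NT+np.pi/2)
```

```text
yaw 1.616 turn wy 0.000  tilt [ 0.0014  0.     -0.0005]  shift xyz [-0.      0.0016  0.0008]  clk 18.7 w 45.3 F [-0.6  0.4 -0.4]
```

Call:
play_rows([
  [0,0.001,0,0,0,0,0.03],
  [0,0,0,0,0,0,0.015],
  [0,0,0,0,0,0,0.015],
  [0,0,0,0,0,0,0.015],
  [0,0,0,0,0,0,0.015],
])

```text
clock: 19.2
position: [463.4, -219.3, 44.4]
ee_rot: [0.489, 0.511, -0.511, -0.488]
contact_force: [0.2, -0.9, -0.9]
gripper_width: 23.7
```

```bash
cat >> h.py <<'E'
def arc(th,x=None,z=None):
    """TCP target at cover angle th, from grip TCP decoder (x,z) at th=0 (tab centre at z 52.5)"""
    v=np.array([x-16,12.]);c,s=np.cos(th),np.sin(th)
    g=np.array([c*v[0]+s*v[1],-s*v[0]+c*v[1]])
    return N(16+g[0],0,40.5+g[1]+(z-52.5))
def dec():
    s=read_state();return (R.from_euler('z',-NT).as_matrix()@(s['position']-NC)).round(1),s
E
python3 - <<'E'
from h import *
d,s=dec();print(d,s['gripper_width'],s['contact_force'].round(1))
p=None
for t in np.arange(0,2.56,.1):
    q=R.from_euler('z',-NT).as_matrix()@(arc(t,d[0],d[2])-NC)
    if p is not None: print(round(t,2),"pos",q.round(1),"step tool y %.1f z %.1f"%(-(q-p)[2],-(q-p)[0]))
    p=q
E
```

```text
[-74.1  -0.3  44.4] 23.658136979766446 [ 0.2 -0.9 -0.9]
0.1 pos [-72.5   0.   53.3] step tool y -8.9 z -1.6
0.2 pos [-69.9   0.   62.1] step tool y -8.7 z -2.5
0.3 pos [-66.5  -0.   70.5] step tool y -8.4 z -3.4
0.4 pos [-62.3   0.   78.5] step tool y -8.0 z -4.2
0.5 pos [-57.3  -0.   86.1] step tool y -7.6 z -5.0
0.6 pos [-51.6   0.   93.2] step tool y -7.1 z -5.7
0.7 pos [-45.2   0.   99.6] step tool y -6.4 z -6.4
0.8 pos [-38.2   0.  105.4] step tool y -5.8 z -7.0
0.9 pos [-30.6  -0.  110.4] step tool y -5.0 z -7.6
1.0 pos [-22.6   0.  114.7] step tool y -4.3 z -8.0
1.1 pos [-14.2   0.  118.1] step tool y -3.4 z -8.4
1.2 pos [ -5.5   0.  120.7] step tool y -2.6 z -8.7
1.3 pos [  3.5  -0.  122.4] step tool y -1.7 z -8.9
1.4 pos [ 12.5  -0.  123.2] step tool y -0.8 z -9.1
1.5 pos [ 21.6   0.  123.1] step tool y 0.1 z -9.1
1.6 pos [ 30.6  -0.  122.1] step tool y 1.0 z -9.0
1.7 pos [ 39.5  -0.  120.2] step tool y 1.9 z -8.9
1.8 pos [ 48.2  -0.  117.4] step tool y 2.8 z -8.6
1.9 pos [ 56.5   0.  113.8] step tool y 3.6 z -8.3
2.0 pos [ 64.4  -0.  109.3] step tool y 4.4 z -7.9
2.1 pos [ 71.8   0.  104.1] step tool y 5.2 z -7.4
2.2 pos [78.7 -0.  98.2] step tool y 5.9 z -6.9
2.3 pos [85.  -0.  91.6] step tool y 6.6 z -6.3
2.4 pos [90.5 -0.  84.4] step tool y 7.2 z -5.6
2.5 pos [95.4 -0.  76.7] step tool y 7.7 z -4.8
```

Call:
play_rows([
  [0,-0.0045,-0.0008,0,0,0,0.015],
  [0,-0.0045,-0.0008,0,0,0,0.015],
  [0,-0.0045,-0.0012,0,0,0,0.015],
  [0,-0.0045,-0.0013,0,0,0,0.015],
  [0,-0.0042,-0.0017,0,0,0,0.015],
  [0,-0.0042,-0.0017,0,0,0,0.015],
  [0,-0.004,-0.0021,0,0,0,0.015],
  [0,-0.004,-0.0021,0,0,0,0.015],
  [0,0,0,0,0,0,0.015],
])

```text
clock: 20.1
position: [480.4, -218.5, 79.0]
ee_rot: [0.491, 0.513, -0.509, -0.486]
contact_force: [2.4, -2.6, -7.1]
gripper_width: 23.8
```

Run:
```python
from h import *
d,s=dec();print(d);go(arc(.5,-74.1,44.4),NT+np.pi/2)
```

```text
[-57.2  -0.2  79. ]
yaw 1.615 turn wy -0.000  tilt [ 0.009   0.     -0.0013]  shift xyz [ 0.0002 -0.0072  0.    ]  clk 20.1 w 23.8 F [ 2.4 -2.6 -7.1]
```

Call:
play_rows([
  [0,-0.006,-0.001,0.009,0,0,0.015],
  [0,-0.005,-0.002,0,0,0,0.015],
  [0,-0.004,-0.003,0,0,0,0.015],
  [0,-0.004,-0.003,0,0,0,0.015],
  [0,-0.004,-0.003,0,0,0,0.015],
  [0,-0.003,-0.0035,0,0,0,0.015],
  [0,-0.003,-0.0035,0,0,0,0.015],
  [0,-0.001,0,0,0,0,0.015],
])

```text
clock: 20.9
position: [501.6, -217.5, 102.8]
ee_rot: [0.49, 0.511, -0.51, -0.489]
contact_force: [7.1, -2.2, -13.7]
gripper_width: 23.9
```

Run:
```python
from h import *
d,s=dec();print(d);go(arc(1.0,-74.1,44.4),NT+np.pi/2)
```

```text
[-3.590e+01 -1.000e-01  1.028e+02]
yaw 1.614 turn wy -0.002  tilt [0.0021 0.     0.0005]  shift xyz [ 0.0002 -0.0118 -0.0134]  clk 20.9 w 23.9 F [  7.1  -2.2 -13.7]
```

Run:
```python
from h import *
a=get_image("scene");b=get_image("side")
A=cv2.resize(a["color"][170:290,200:320,::-1],None,fx=4,fy=4,interpolation=2);B=cv2.resize(b["color"][130:250,300:380,::-1],None,fx=4,fy=4,interpolation=2)
cv2.imwrite("pics/lift.png",np.hstack([A,B]))
s=read_state();print(s['contact_force'],s['wrist_torque'])
```

```text
[  4.81478189  -2.56879655 -12.82547007] [-0.85624101 -1.30853107  0.32991318]
```

View pics/lift.png

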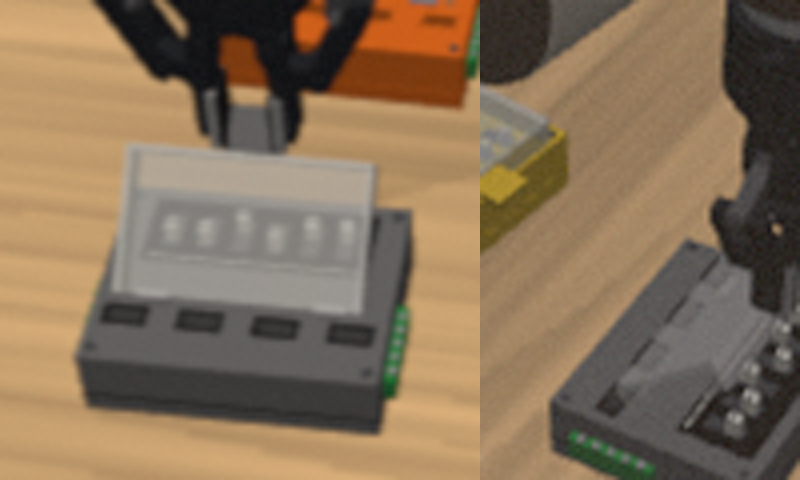

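The cover is rising at about 45° with the tab still between the fingers. There is a slight inward radial pull, so I continue on a tighter arc.

```bash
cat >> h.py <<'E'
def steps(r,a1,n,zo=8.1,y=0):
    """arc rows (mm in tool y,z) from present pose to tab angle a1 (deg, from +x) at radius r in n rows"""
    d,s=dec();g=np.array([d[0]-16,d[2]+zo-40.5]);a0=np.degrees(np.arctan2(g[1],g[0]))
    print("now r %.1f ang %.1f y %.1f"%(np.hypot(*g),a0,d[1]),"F",s['contact_force'].round(1),"T",s['wrist_torque'].round(2),"w %.1f"%s['gripper_width'])
    p=g
    for k in range(1,n+1):
        a=np.radians(a0+(a1-a0)*k/n);q=r*np.array([np.cos(a),np.sin(a)]);e=q-p;p=q
        print("%d: y %.1f z %.1f"%(k,-e[1],-e[0]))
E
python3 -c "
from h import *
steps(86,85,9)"
```

```text
now r 87.5 ang 126.4 y -0.1 F [  4.8  -2.6 -12.8] T [-0.86 -1.31  0.33] w 23.4
1: y -2.7 z -6.6
2: y -3.4 z -6.0
3: y -2.9 z -6.3
4: y -2.4 z -6.5
5: y -1.9 z -6.6
6: y -1.3 z -6.8
7: y -0.8 z -6.9
8: y -0.2 z -6.9
9: y 0.3 z -6.9
```

Call:
play_rows([
  [0,-0.0027,-0.0066,0,0,0,0.015],
  [0,-0.0034,-0.006,0,0,0,0.015],
  [0,-0.0029,-0.0063,0,0,0,0.015],
  [0,-0.0024,-0.0065,0,0,0,0.015],
  [0,-0.0019,-0.0066,0,0,0,0.015],
  [0,0,0,0,0,0,0.015],
])

```text
clock: 21.6
position: [528.7, -216.4, 115.3]
ee_rot: [-0.486, -0.507, 0.513, 0.494]
contact_force: [2.7, -3.2, -8.3]
gripper_width: 22.4
```

```bash
python3 -c "
from h import *
steps(86,60,8)"
```

```text
now r 86.5 ang 106.7 y -0.3 F [ 2.7 -3.2 -8.3] T [-1.2  -0.66 -0.58] w 22.4
1: y -1.6 z -8.7
2: y -1.2 z -8.7
3: y -0.3 z -8.7
4: y 0.6 z -8.7
5: y 1.5 z -8.6
6: y 2.3 z -8.4
7: y 3.2 z -8.2
8: y 4.0 z -7.8
```

Call:
play_rows([
  [0,-0.001,-0.0085,0,0,0,0.015],
  [0,-0.001,-0.0085,0,0,0,0.015],
  [0,0,-0.0085,0,0,0,0.015],
  [0,0,0,0,0,0,0.015],
])

```text
clock: 22.0
position: [556.4, -215.3, 119.9]
ee_rot: [-0.486, -0.507, 0.512, 0.494]
contact_force: [-1.0, -2.4, -4.0]
gripper_width: 20.1
```

```bash
python3 -c "
from h import *
steps(86,50,8);go([0,0,0],NT+np.pi/2)"
```

```text
now r 87.5 ang 88.1 y -0.4 F [-1.  -2.4 -4. ] T [-0.9   0.1  -0.42] w 20.1
1: y 2.1 z -7.1
2: y 1.1 z -7.1
3: y 1.7 z -6.9
4: y 2.3 z -6.8
5: y 2.8 z -6.6
6: y 3.4 z -6.3
7: y 3.9 z -6.0
8: y 4.4 z -5.7
yaw 1.610 turn wy -0.006  tilt [-0.013   0.      0.0024]  shift xyz [0.2398 0.1275 0.5445]  clk 22.0 w 20.1 F [-1.  -2.4 -4. ]
```

Run:
```python
from h import *
a=get_image("scene");b=get_image("wrist")
A=cv2.resize(a["color"][130:290,210:330,::-1],None,fx=3,fy=3,interpolation=2);B=b["color"][:,120:540,::-1]
cv2.imwrite("pics/lift2.png",np.hstack([A,B]))
```

```text
(no output)
```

View pics/lift2.png

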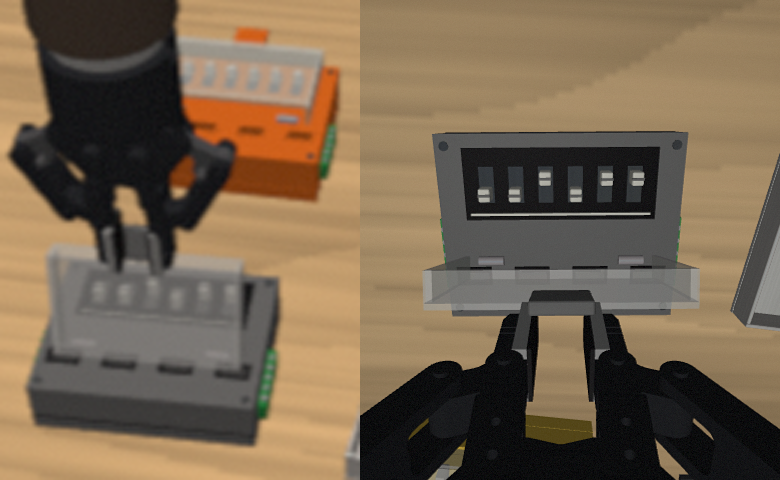

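The cover stands nearly upright (wrist view: tab at (562,295)) and the tab has crept to the edge of the pads. I release and push it on over with closed fingers from the front. The uncovered view also confirms the new switches: 1, 2 and 4 off, 3, 5 and 6 on.

Call:
play_rows([
  [0,0,0,0,0,0,0.05],
  [0,0,0,0,0,0,0.05],
  [0,0,0,0,0,0,0.05],
  [0,-0.02,0,0,0,0,0.05],
  [0,-0.025,0,0,0,0,0.05],
  [0,-0.005,0,-0.01,0,0,0.05],
  [0,0,0.02,0,0,0,0],
  [0,0,0.025,0,0,0,0],
  [0,0,0.01,0,0,0,0],
  [0,0,0,0,0,0,0],
])

```text
clock: 23.1
position: [502.3, -216.2, 173.1]
ee_rot: [0.49, 0.514, -0.509, -0.487]
contact_force: [0.6, -0.6, 0.8]
gripper_width: -0.2
```

```bash
python3 -c "
from h import *
print(dec()[0]);go(N(-30,0,126),NT+np.pi/2)"
```

```text
[-35.2   1.1 173.1]
yaw 1.617 turn wy 0.001  tilt [0.0074 0.     0.0021]  shift xyz [-0.0012  0.0471 -0.0049]  clk 23.1 w -0.2 F [ 0.6 -0.6  0.8]
```

Call:
play_rows([
  [0,0.02,0,0.007,0,0,0],
  [0,0.02,0,0,0,0,0],
  [0,0.006,0,0,0,0,0],
  [0,0,-0.01,0,0,0,0],
  [0,0,-0.01,0,0,0,0],
  [0,0,-0.008,0,0,0,0],
  [0,0,0,0,0,0,0],
])

```text
clock: 23.8
position: [539.1, -215.1, 128.4]
ee_rot: [0.49, 0.514, -0.51, -0.485]
contact_force: [-0.7, 0.6, -0.7]
gripper_width: -0.2
```

```bash
python3 -c "
from h import *
d,s=dec();print(d,s['contact_force'])
p=None
for t in np.arange(1.5,2.56,.1):
    c,q=np.cos(t),np.sin(t);C=np.array([16-86*c+9*q-11,40.5+86*q+9*c]);print(round(t,1),C.round(1))"
```

```text
[  1.6   0.5 128.4] [-0.69379428  0.56940161 -0.69204748]
1.5 [  7.9 126.9]
1.6 [ 16.5 126.2]
1.7 [ 25.  124.6]
1.8 [ 33.3 122.2]
1.9 [ 41.3 119. ]
2.0 [ 49. 115.]
2.1 [ 56.2 110.2]
2.2 [ 62.9 104.7]
2.3 [69.  98.6]
2.4 [74.5 92. ]
2.5 [79.3 84.8]
```

Call:
play_rows([
  [0,0.001,-0.006,0.007,0,0,0],
  [0,0.001,-0.008,0,0,0,0],
  [0,0.001,-0.008,0,0,0,0],
  [0,0.002,-0.008,0,0,0,0],
  [0,0.003,-0.008,0,0,0,0],
  [0,0.004,-0.008,0,0,0,0],
  [0,0,0,0,0,0,0],
])

```text
clock: 24.5
position: [589.7, -212.7, 115.9]
ee_rot: [0.488, 0.512, -0.512, -0.487]
contact_force: [-0.5, 1.3, 0.0]
gripper_width: -0.1
```

```bash
python3 -c "
from h import *
d,s=dec();print(d,s['contact_force'])"
```

```text
[ 52.3   0.7 115.9] [-0.50770864  1.29848387  0.03076832]
```

Now along to about 2.5 rad: TCP x 79, z 85.

Call:
play_rows([
  [0,0.004,-0.005,0,0,0,0],
  [0,0.005,-0.005,0,0,0,0],
  [0,0.006,-0.005,0,0,0,0],
  [0,0.006,-0.005,0,0,0,0],
  [0,0.006,-0.004,0,0,0,0],
  [0,0.004,-0.002,0,0,0,0],
  [0,0,0,0,0,0,0],
])

```text
clock: 25.2
position: [619.3, -211.5, 82.5]
ee_rot: [0.489, 0.513, -0.511, -0.486]
contact_force: [-0.7, -0.2, 0.9]
gripper_width: -0.2
```

Run:
```python
from h import *
d,s=dec();print(d,s['contact_force'])
a=get_image("scene");b=get_image("side")
A=cv2.resize(a["color"][150:300,200:340,::-1],None,fx=3,fy=3,interpolation=2);B=cv2.resize(b["color"][120:270,290:400,::-1],None,fx=3,fy=3,interpolation=2)
cv2.imwrite("pics/open.png",np.hstack([A,B]))
```

```text
[81.9  0.6 82.5] [-0.74177061 -0.19576639  0.92298581]
```

View pics/open.png

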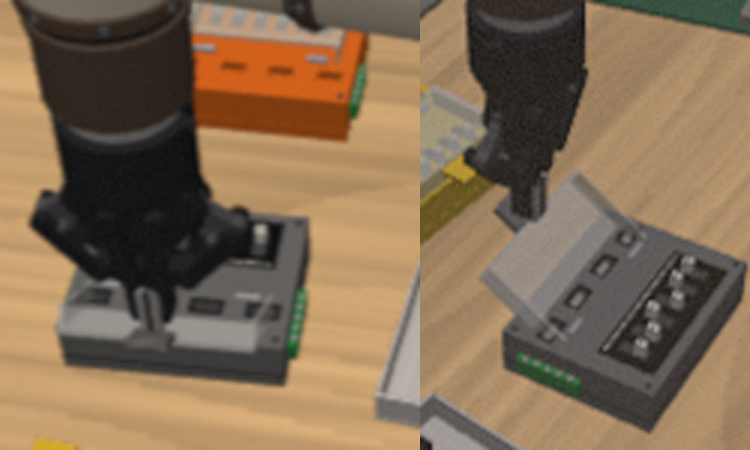

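The cover is folded back to about 2.5 rad and the switches are clear. I withdraw up and to the front, and turn the jaws along decoder x.

Call:
play_rows([
  [0,-0.02,0.004,0,0,0,0],
  [0,-0.03,0.01,0,0,0,0],
  [0,-0.03,0.03,0,0,0,0],
  [0,-0.01,0.035,0,0,0,0.03],
  [0,0,0.035,0,0,0,0.03],
  [0,0,0,0,-0.145,0,0.03],
  [0,0,0,0,-0.145,0,0.03],
  [0,0,0,0,-0.145,0,0.03],
  [0,0,0,0,-0.145,0,0.03],
  [0,0,0,0,-0.145,0,0.03],
])

```text
clock: 26.3
position: [495.1, -217.0, 178.3]
ee_rot: [0.267, 0.655, -0.655, -0.265]
contact_force: [-0.0, -1.4, -0.1]
gripper_width: 30.1
```

Call:
play_rows([
  [0,0,0,0,-0.145,0,0.03],
  [0,0,0,0,-0.145,0,0.03],
  [0,0,0,0,-0.145,0,0.03],
  [0,0,0,0,-0.145,0,0.03],
  [0,0,0,0,-0.145,0,0.03],
  [0,0,0,0,-0.1,0,0.03],
  [0,0,0,0,0,0,0.03],
])

```text
clock: 27.0
position: [491.5, -216.8, 180.4]
ee_rot: [-0.028, 0.707, -0.706, 0.03]
contact_force: [0.7, -0.0, -1.0]
gripper_width: 29.8
```

```bash
python3 -c "
from h import *
print(dec()[0]);go(N(-35,45,85),NT+np.pi)"
```

```text
[-46.    0.9 180.4]
yaw -3.060 turn wy 0.037  tilt [-0.0001  0.     -0.0029]  shift xyz [-0.0107  0.0954 -0.0441]  clk 27.0 w 29.8 F [ 0.7 -0.  -1. ]
```

Call:
play_rows([
  [0,0,0,0,0.037,-0.003,0.03],
  [-0.003,0,-0.015,0,0,0,0.03],
  [-0.004,0,-0.015,0,0,0,0.03],
  [-0.004,0,-0.012,0,0,0,0.03],
  [0,0.03,0,0,0,0,0.03],
  [0,0.03,0,0,0,0,0.03],
  [0,0.03,0,0,0,0,0.03],
  [0,0,0,0,0,0,0.03],
])

```text
clock: 27.8
position: [501.9, -172.3, 91.2]
ee_rot: [0.007, -0.707, 0.707, -0.012]
contact_force: [-0.6, 0.0, 0.5]
gripper_width: 30.1
```

```bash
python3 -c "
from h import *
print(dec()[0]);go(N(-35,45,60),NT+np.pi)
im=get_image('wrist');save(im,'wsw',(160,180,560,480),2)
go(N(-35,45,60),NT+np.pi)"
```

```text
[-33.6  44.9  91.2]
yaw -3.115 turn wy -0.018  tilt [-0.0006  0.     -0.0062]  shift xyz [ 0.0016  0.0312 -0.0001]  clk 27.8 w 30.1 F [-0.6  0.   0.5]
yaw -3.113 turn wy -0.017  tilt [-0.0019  0.     -0.0107]  shift xyz [ 0.0036  0.0335 -0.0006]  clk 27.9 w 30.2 F [-0.   0.6  0.1]
```

View pics/wsw.png

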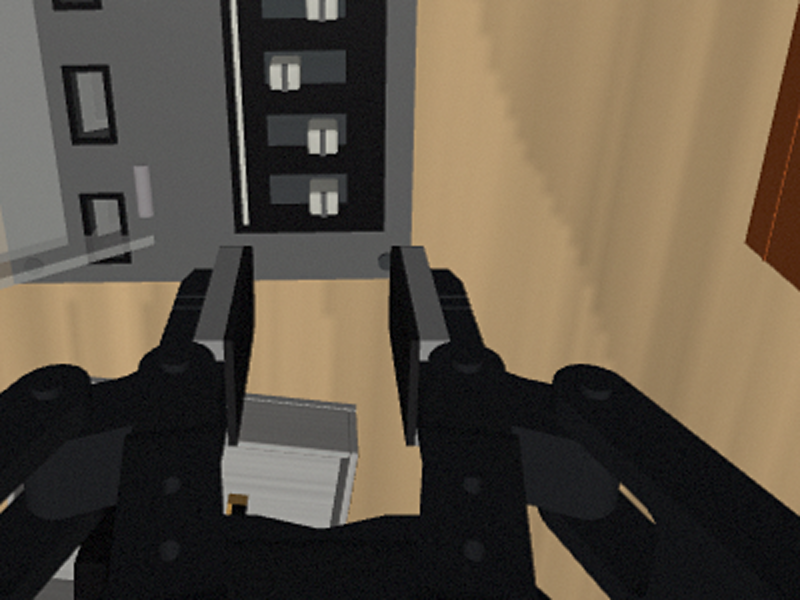

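The jaws are centred on sw1's knob column: knob at crop (323,198), finger centre about (321). I descend.

Call:
play_rows([
  [0.003,0.015,0,0,-0.017,-0.01,0.03],
  [0,0.012,0,0,0,0,0.03],
  [0,0.004,0,0,0,0,0.03],
  [0,0,0,0,0,0,0.03],
])

```text
clock: 28.25
position: [504.1, -173.2, 64.6]
ee_rot: [0.013, -0.706, 0.708, -0.019]
contact_force: [0.1, 0.6, 0.2]
gripper_width: 30.1
```

```bash
python3 -c "
from h import *
im=get_image('wrist');print('knob crop px',(proj(im,N(-35,45,51))-[160,180])*2)
print(dec()[0]);go(N(-35,45,44),NT+np.pi)"
```

```text
knob crop px [335.84877033 253.59990352]
[-31.2  44.   64.9]
yaw -3.095 turn wy 0.001  tilt [-0.0037  0.     -0.0085]  shift xyz [ 0.0039  0.0209 -0.0011]  clk 28.3 w 30.0 F [ 0.2 -0.8  0.5]
```

Call:
play_rows([
  [0.004,0.004,-0.001,-0.003,0,-0.008,0.03],
  [0,0.008,0,0,0,0,0.03],
  [0,0.005,0,0,0,0,0.03],
  [0,0,0,0,0,0,0.03],
])

```text
clock: 28.7
position: [500.8, -172.5, 47.8]
ee_rot: [0.015, -0.707, 0.707, -0.017]
contact_force: [0.1, 0.3, 0.3]
gripper_width: 30.0
```

```bash
python3 -c "
from h import *
print(dec()[0]);go(N(-35,45,44),NT+np.pi)"
```

```text
[-34.7  44.8  47.8]
yaw -3.096 turn wy 0.001  tilt [-0.0008  0.     -0.0026]  shift xyz [ 0.0003  0.0038 -0.0002]  clk 28.7 w 30.0 F [0.1 0.3 0.3]
```

Call:
play_rows([
  [0,0.003,0,0,0,0,0.03],
  [0,0,0,0,0,0,0.02],
  [0,0,0,0,0,0,0.002],
  [0,0,0,0,0,0,0.002],
  [0,0,0,0,0,0,0.002],
  [0,0,0,0,0,0,0.002],
])

```text
clock: 29.3
position: [501.2, -172.5, 44.6]
ee_rot: [0.015, -0.707, 0.707, -0.017]
contact_force: [0.3, 0.1, -0.5]
gripper_width: 4.0
```

Call:
play_rows([
  [0,0,0,0,0,0,0.002],
  [0,0,0,0,0,0,0.002],
])

```text
clock: 29.5
position: [501.2, -172.5, 44.6]
ee_rot: [0.015, -0.707, 0.707, -0.017]
contact_force: [0.9, -0.2, -0.7]
gripper_width: 4.0
```

Call:
play_rows([
  [-0.003,0,0,0,0,0,0.002],
  [-0.004,0,0,0,0,0,0.002],
  [-0.003,0,0,0,0,0,0.002],
  [0,0,0,0,0,0,0.002],
])

```text
clock: 29.9
position: [511.0, -172.1, 44.6]
ee_rot: [0.016, -0.707, 0.707, -0.017]
contact_force: [-0.5, 0.2, 0.5]
gripper_width: 4.2
```

```bash
python3 -c "
from h import *
print(dec()[0]);go(N(-25,45,44),NT+np.pi)"
```

```text
[-24.5  44.7  44.6]
yaw -3.096 turn wy 0.001  tilt [-0.0007  0.     -0.0011]  shift xyz [ 0.0005  0.0006 -0.0003]  clk 29.9 w 4.2 F [-0.5  0.2  0.5]
```

Call:
play_rows([
  [-0.0015,0,0,0,0,0,0.002],
  [-0.001,0,0,0,0,0,0.002],
  [0,0,0,0,0,0,0.002],
])

```text
clock: 30.2
position: [511.1, -172.1, 44.6]
ee_rot: [0.018, -0.707, 0.707, -0.014]
contact_force: [-1.1, 0.6, 0.7]
gripper_width: 4.2
```

Call:
play_rows([
  [0,0,0,0,0,0,0.03],
  [0,0,0,0,0,0,0.03],
  [0,0,0,0,0,0,0.03],
  [0,-0.008,0,0,0,0,0.03],
  [0,-0.012,0,0,0,0,0.03],
  [0.005,0,0.009,0,0,0,0.03],
  [0.005,0,0.008,0,0,0,0.03],
  [0,0,0,0,0,0,0.03],
])

```text
clock: 31.0
position: [505.4, -190.8, 67.6]
ee_rot: [0.015, -0.706, 0.707, -0.018]
contact_force: [0.4, 0.2, 0.1]
gripper_width: 29.8
```

```bash
python3 -c "
from h import *
print(dec()[0]);go(N(-35,27,44),NT+np.pi)"
```

```text
[-30.9  26.3  67.6]
yaw -3.095 turn wy 0.002  tilt [-0.0014  0.     -0.0053]  shift xyz [ 0.0042  0.0236 -0.0007]  clk 31.0 w 29.8 F [0.4 0.2 0.1]
```

Call:
play_rows([
  [0.004,0.005,-0.001,0,0,-0.005,0.03],
  [0,0.01,0,0,0,0,0.03],
  [0,0.005,0,0,0,0,0.03],
  [0,0,0,0,0,0,0.03],
])

```text
clock: 31.4
position: [499.7, -190.5, 45.0]
ee_rot: [0.017, -0.707, 0.707, -0.015]
contact_force: [0.1, -0.4, -0.6]
gripper_width: 29.8
```

```bash
python3 -c "
from h import *
print(dec()[0]);go(N(-35,27,44),NT+np.pi)"
```

```text
[-36.6  26.9  45. ]
yaw -3.097 turn wy 0.000  tilt [-0.0009  0.      0.0021]  shift xyz [-0.0016  0.001  -0.0001]  clk 31.4 w 29.8 F [ 0.1 -0.4 -0.6]
```

Fine; grip and drag sw2 to the rear.

Call:
play_rows([
  [-0.0015,0,0,0,0,0,0.02],
  [0,0,0,0,0,0,0.002],
  [0,0,0,0,0,0,0.002],
  [0,0,0,0,0,0,0.002],
  [0,0,0,0,0,0,0.002],
  [-0.003,0,0,0,0,0,0.002],
  [-0.004,0,0,0,0,0,0.002],
  [-0.003,0,0,0,0,0,0.002],
  [-0.002,0,0,0,0,0,0.002],
  [0,0,0,0,0,0,0.002],
])

```text
clock: 32.4
position: [511.9, -189.7, 44.4]
ee_rot: [0.019, -0.707, 0.707, -0.013]
contact_force: [-1.4, -0.5, 2.3]
gripper_width: 4.6
```

Call:
play_rows([
  [0,0,0,0,0,0,0.03],
  [0,0,0,0,0,0,0.03],
  [0,0,0,0,0,0,0.03],
  [0,-0.008,0,0,0,0,0.03],
  [0,-0.012,0,0,0,0,0.03],
  [0.005,0,0.018,0,0,0,0.03],
  [0.005,0,0.017,0,0,0,0.03],
  [0,0,0,0,0,0,0.03],
])

```text
clock: 33.2
position: [508.6, -225.6, 70.0]
ee_rot: [0.016, -0.706, 0.708, -0.018]
contact_force: [-0.8, 0.3, 0.4]
gripper_width: 29.7
```

```bash
python3 -c "
from h import *
print(dec()[0]);go(N(-35,-9,44),NT+np.pi)"
```

```text
[-29.3  -8.6  70. ]
yaw -3.093 turn wy 0.004  tilt [-0.0028  0.     -0.0027]  shift xyz [0.0057 0.026  0.0003]  clk 33.2 w 29.7 F [-0.8  0.3  0.4]
```

Call:
play_rows([
  [0.005,0.005,0,0,0.004,-0.003,0.03],
  [0,0.012,0,0,0,0,0.03],
  [0,0.005,0,0,0,0,0.03],
  [0,0,0,0,0,0,0.03],
])

```text
clock: 33.6
position: [503.8, -224.8, 47.6]
ee_rot: [0.015, -0.706, 0.708, -0.016]
contact_force: [0.6, 0.5, 0.1]
gripper_width: 30.0
```

```bash
python3 -c "
from h import *
print(dec()[0]);go(N(-35,-9,44),NT+np.pi)"
```

```text
[-34.1  -7.6  47.6]
yaw -3.097 turn wy -0.000  tilt [-0.0029  0.     -0.0015]  shift xyz [0.0009 0.0036 0.0014]  clk 33.6 w 30.0 F [0.6 0.5 0.1]
```

Call:
play_rows([
  [0.001,0.003,0.0015,0,0,0,0.02],
  [0,0,0,0,0,0,0.002],
  [0,0,0,0,0,0,0.002],
  [0,0,0,0,0,0,0.002],
  [0,0,0,0,0,0,0.002],
  [-0.003,0,0,0,0,0,0.002],
  [-0.004,0,0,0,0,0,0.002],
  [-0.003,0,0,0,0,0,0.002],
  [-0.002,0,0,0,0,0,0.002],
  [0,0,0,0,0,0,0.002],
])

```text
clock: 34.6
position: [513.5, -225.4, 43.7]
ee_rot: [0.018, -0.706, 0.708, -0.014]
contact_force: [-2.4, 0.2, 1.8]
gripper_width: 4.6
```

Call:
play_rows([
  [0,0,0,0,0,0,0.03],
  [0,0,0,0,0,0,0.03],
  [0,0,0,0,0,0,0.03],
  [0,-0.008,0,0,0,0,0.03],
  [0,-0.012,0,0,0,0,0.03],
  [0,0,0.009,0,0,0,0.03],
  [0,0,0.009,0,0,0,0.03],
  [0,0,0,0,0,0,0.03],
])

```text
clock: 35.4
position: [518.4, -244.8, 67.4]
ee_rot: [0.015, -0.706, 0.708, -0.018]
contact_force: [-0.0, 0.3, 0.4]
gripper_width: 30.1
```

```bash
python3 -c "
from h import *
print(dec()[0]);go(N(-25,-27,44),NT+np.pi)"
```

```text
[-20.4 -28.3  67.4]
yaw -3.094 turn wy 0.002  tilt [-0.0041  0.     -0.0042]  shift xyz [ 0.0047  0.0233 -0.0014]  clk 35.4 w 30.1 F [-0.   0.3  0.4]
```

Now sw5: on → off.

Call:
play_rows([
  [0.004,0.005,-0.001,0,0,-0.004,0.03],
  [0,0.01,0,0,0,0,0.03],
  [0,0.005,0,0,0,0,0.03],
  [0,0,0,0,0,0,0.03],
])

```text
clock: 35.8
position: [512.6, -244.5, 44.4]
ee_rot: [0.017, -0.706, 0.708, -0.015]
contact_force: [0.6, 0.1, -0.0]
gripper_width: 30.1
```

```bash
python3 -c "
from h import *
print(dec()[0]);go(N(-25,-27,44),NT+np.pi)"
```

```text
[-26.2 -27.6  44.4]
yaw -3.096 turn wy 0.000  tilt [-0.0031  0.      0.0027]  shift xyz [-0.0012  0.0003 -0.0006]  clk 35.8 w 30.1 F [ 0.6  0.1 -0. ]
```

Call:
play_rows([
  [-0.001,0,0,0,0,0,0.02],
  [0,0,0,0,0,0,0.002],
  [0,0,0,0,0,0,0.002],
  [0,0,0,0,0,0,0.002],
  [0,0,0,0,0,0,0.002],
  [0.003,0,0,0,0,0,0.002],
  [0.004,0,0,0,0,0,0.002],
  [0.003,0,0,0,0,0,0.002],
  [0.002,0,0,0,0,0,0.002],
  [0,0,0,0,0,0,0.002],
])

```text
clock: 36.8
position: [504.3, -244.6, 43.8]
ee_rot: [0.015, -0.705, 0.708, -0.018]
contact_force: [0.9, -1.3, -2.5]
gripper_width: 4.7
```

Call:
play_rows([
  [0,0,0,0,0,0,0.03],
  [0,0,0,0,0,0,0.03],
  [0,0,0,0,0,0,0.03],
  [0,-0.008,0,0,0,0,0.03],
  [0,-0.012,0,0,0,0,0.03],
  [-0.005,0,0.009,0,0,0,0.03],
  [-0.004,0,0.009,0,0,0,0.03],
  [0,0,0,0,0,0,0.03],
])

```text
clock: 37.6
position: [513.5, -263.8, 67.7]
ee_rot: [0.016, -0.705, 0.709, -0.018]
contact_force: [0.2, -0.6, -0.9]
gripper_width: 30.0
```

```bash
python3 -c "
from h import *
print(dec()[0]);go(N(-25,-45,44),NT+np.pi)"
```

```text
[-26.1 -47.   67.7]
yaw -3.094 turn wy 0.002  tilt [-0.0048  0.     -0.0029]  shift xyz [-0.0011  0.0237 -0.0021]  clk 37.6 w 30.0 F [ 0.2 -0.6 -0.9]
```

Call:
play_rows([
  [-0.002,0.005,-0.002,-0.004,0,-0.003,0.03],
  [0,0.01,0,0,0,0,0.03],
  [0,0.005,0,0,0,0,0.03],
  [0,0,0,0,0,0,0.03],
])

```text
clock: 38.0
position: [514.5, -261.8, 44.4]
ee_rot: [-0.017, 0.707, -0.707, 0.015]
contact_force: [-0.1, 0.1, 0.6]
gripper_width: 29.8
```

```bash
python3 -c "
from h import *
print(dec()[0]);go(N(-25,-45,44),NT+np.pi)"
```

```text
[-25.1 -45.   44.4]
yaw -3.096 turn wy 0.000  tilt [0.0009 0.     0.0034]  shift xyz [-0.0001  0.0004 -0.    ]  clk 38.0 w 29.8 F [-0.1  0.1  0.6]
```

Call:
play_rows([
  [0,0,0,0,0,0,0.02],
  [0,0,0,0,0,0,0.002],
  [0,0,0,0,0,0,0.002],
  [0,0,0,0,0,0,0.002],
  [0,0,0,0,0,0,0.002],
  [0.003,0,0,0,0,0,0.002],
  [0.004,0,0,0,0,0,0.002],
  [0.003,0,0,0,0,0,0.002],
  [0.002,0,0,0,0,0,0.002],
  [0,0,0,0,0,0,0.002],
])

```text
clock: 39.0
position: [505.1, -261.9, 43.8]
ee_rot: [0.015, -0.707, 0.707, -0.018]
contact_force: [0.9, -1.0, -2.0]
gripper_width: 4.6
```

Call:
play_rows([
  [0,0,0,0,0,0,0.03],
  [0,0,0,0,0,0,0.03],
  [0,0,0,0,0,0,0.03],
  [0,-0.02,0,0,0,0,0.03],
  [0,-0.03,0,0,0,0,0.03],
  [0,-0.03,0,0,0,0,0.03],
  [0,-0.03,-0.015,0,0,0,0.03],
  [0,-0.02,-0.02,0,0,0,0.03],
  [0,0,0,0,0,0,0],
])

```text
clock: 39.9
position: [498.8, -226.9, 179.1]
ee_rot: [-0.017, 0.707, -0.707, 0.014]
contact_force: [0.6, -1.1, 1.1]
gripper_width: 16.2
```

Run:
```python
from h import *
im=get_image("wrist");np.save("wchk.npy",im,allow_pickle=True)
print(dec()[0])
g=im["color"].astype(float).mean(2)
print([[round(float(g[tuple(proj(im,N(x,y,51)).round().astype(int)[::-1])])) for x in(-37,-35,-33,-27,-25,-23)] for y in(45,27,9,-9,-27,-45)])
u=np.array([proj(im,N(x,y,51)) for x in(-60,0) for y in(60,-60)]);lo=u.min(0).astype(int);hi=u.max(0).astype(int)
A=cv2.resize(im["color"][max(lo[1],0):hi[1],max(lo[0],0):hi[0],::-1],None,fx=3,fy=3,interpolation=2)
b=get_image("scene")["color"][180:310,200:400,::-1];B=cv2.resize(b,None,fx=2.2,fy=2.2,interpolation=2)
h=max(len(A),len(B));f=lambda x:np.vstack([x,np.zeros((h-len(x),x.shape[1],3),np.uint8)])
C=np.hstack([f(A),f(B)]);s=min(1,800/C.shape[1],600/C.shape[0]);cv2.imwrite("pics/chk.png",cv2.resize(C,None,fx=s,fy=s));print(C.shape)
```

```text
[-39.9  -9.8 177.6]
[[16, 18, 12, 161, 85, 160], [11, 8, 12, 164, 93, 157], [51, 49, 52, 165, 128, 161], [55, 54, 52, 165, 87, 159], [169, 95, 163, 57, 56, 54], [169, 114, 166, 56, 54, 55]]
(435, 686, 3)
```

View pics/chk.png

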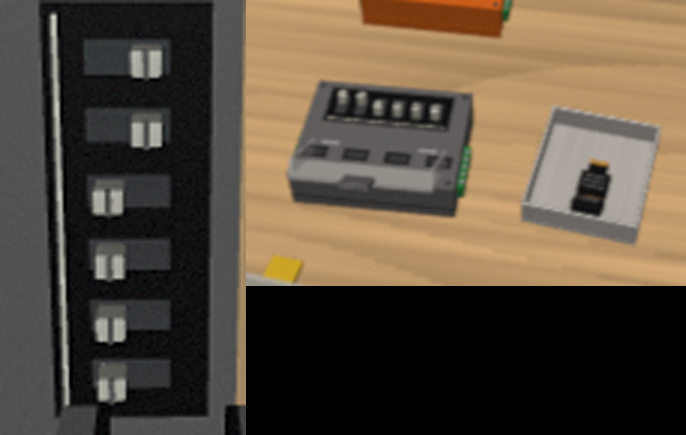

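Pattern matches: sw6 and sw5 off, sw4 to sw1 next to the line. The links lie in the tray. Next I close the fingers, go round behind the tab and push the cover shut. First a clearance check to the yellow look-alike.

Run:
```python
from h import *
a=np.load("scene0.npy",allow_pickle=True).item()
inv=R.from_euler('z',-NT).as_matrix()
for q in[(217,300,55),(176,301,58),(245,316,58)]:print(q,(inv@(onplane(a,*q)-NC)).round())
print(dec());go(N(140,0,180),NT+np.pi)
```

```text
(217, 300, 55) [164. -46.  55.]
(176, 301, 58) [ 177. -116.   58.]
(245, 316, 58) [193.  11.  58.]
(array([-40.6,  -9.9, 176.1]), {'clock': 40.0, 'joints': array([-0.13303541,  0.30542739, -0.25841625, -0.00127804, -1.01742915,
        0.17629194]), 'joint_vel': array([-0.01221968,  0.03596195, -0.02292305, -0.00763903,  0.00577743,
       -0.00077093]), 'joint_efforts': array([ 3.23760146e-01, -3.46610284e+01,  1.76369047e+01,  3.92818585e+00,
       -3.20519053e-02, -1.21347187e-02]), 'position': array([ 497.3703875 , -227.45891442,  176.07319851]), 'ee_rot': array([-0.01865339,  0.70788592, -0.70598755,  0.01145192]), 'contact_force': array([ 0.13337896,  1.21622176, -0.72440169]), 'wrist_torque': array([-0.03553281,  0.0122969 ,  0.0547802 ]), 'gripper_width': 1.9142738467061378})
yaw -3.099 turn wy -0.002  tilt [0.0029 0.     0.0101]  shift xyz [-0.1806 -0.0057 -0.01  ]  clk 40.0 w 1.9 F [ 0.1  1.2 -0.7]
```

Call:
play_rows([
  [0,-0.006,0,0.003,0,0.01,0],
  [-0.02,0,-0.002,0,0,0,0],
  [-0.03,0,-0.002,0,0,0,0],
  [-0.03,0,-0.002,0,0,0,0],
  [-0.03,0,-0.002,0,0,0,0],
  [-0.03,0,-0.002,0,0,0,0],
  [-0.02,0,0,0,0,0,0],
  [0,0,0,0,0,0,0],
])

```text
clock: 40.8
position: [655.5, -215.2, 169.9]
ee_rot: [-0.019, 0.708, -0.706, 0.005]
contact_force: [-0.4, 0.0, 0.1]
gripper_width: -0.1
```

```bash
python3 -c "
from h import *
print(dec()[0]);go(N(133,0,73),NT+np.pi)"
```

```text
[117.9  -4.8 169.9]
yaw -3.107 turn wy -0.010  tilt [0.0031 0.     0.0198]  shift xyz [-0.017   0.0966 -0.0045]  clk 40.8 w -0.1 F [-0.4  0.   0.1]
```

Call:
play_rows([
  [-0.015,0,-0.004,0.003,-0.01,0.02,0],
  [0,0,0,0,0,0,0],
  [0,0.02,0,0,0,0,0],
  [0,0.025,0,0,0,0,0],
])

```text
clock: 41.2
position: [671.0, -212.1, 125.3]
ee_rot: [0.014, -0.707, 0.707, -0.017]
contact_force: [-0.3, 0.1, -0.6]
gripper_width: -0.1
```

```bash
python3 -c "
from h import *
print(dec()[0]);go(N(133,0,73),NT+np.pi)"
```

```text
[133.5  -2.4 125.3]
yaw -3.097 turn wy -0.001  tilt [-0.0012  0.     -0.0048]  shift xyz [ 0.0008  0.0522 -0.0025]  clk 41.2 w -0.1 F [-0.3  0.1 -0.6]
```

Call:
play_rows([
  [0,0.02,-0.002,0,0,-0.004,0],
  [0,0.02,0,0,0,0,0],
  [0,0.01,0,0,0,0,0],
  [0,0,0,0,0,0,0],
  [0.008,0,0,0,0,0,0],
  [0.008,0,0,0,0,0,0],
  [0.008,-0.002,0,0,0,0,0],
  [0,0,0,0,0,0,0],
])

```text
clock: 42.0
position: [652.7, -211.5, 83.6]
ee_rot: [0.007, -0.705, 0.709, -0.026]
contact_force: [-0.2, -0.1, -0.2]
gripper_width: 0.1
```

```bash
python3 -c "
from h import *
print(dec()[0]);go(N(46,0,115),NT+np.pi)"
```

```text
[115.3  -1.   83.6]
yaw -3.095 turn wy 0.001  tilt [-0.0056  0.     -0.0277]  shift xyz [ 0.0684 -0.0333 -0.0008]  clk 42.0 w 0.1 F [-0.2 -0.1 -0.2]
```

Call:
play_rows([
  [-0.012,0,0,-0.005,0,-0.028,0],
  [0,0.006,0,0,0,0,0],
  [0,0.006,0,0,0,0,0],
  [0,0,0,0,0,0,0],
])

```text
clock: 42.4
position: [662.4, -211.2, 74.4]
ee_rot: [0.016, -0.707, 0.707, -0.016]
contact_force: [-0.1, 0.7, 0.2]
gripper_width: -0.1
```

```bash
python3 -c "
from h import *
print(dec()[0]);go(N(46,0,115),NT+np.pi)"
```

```text
[125.   -1.1  74.4]
yaw -3.096 turn wy 0.000  tilt [-0.0002  0.      0.0002]  shift xyz [ 0.079  -0.0406 -0.0011]  clk 42.4 w -0.1 F [-0.1  0.7  0.2]
```

Call:
play_rows([
  [0.006,0,0,0,0,0,0],
  [0.008,-0.001,0,0,0,0,0],
  [0.008,-0.003,0,0,0,0,0],
  [0.008,-0.004,0,0,0,0,0],
  [0.008,-0.005,0,0,0,0,0],
  [0.008,-0.006,0,0,0,0,0],
  [0,0,0,0,0,0,0],
])

```text
clock: 43.1
position: [624.9, -213.1, 102.6]
ee_rot: [0.005, -0.705, 0.709, -0.03]
contact_force: [1.1, 0.3, 0.5]
gripper_width: -0.1
```

```bash
python3 -c "
from h import *
print(dec()[0]);go(N(46,0,115),NT+np.pi)"
```

```text
[ 87.4  -1.3 102.6]
yaw -3.092 turn wy 0.005  tilt [-0.0069  0.     -0.0354]  shift xyz [ 0.0409 -0.0138 -0.0013]  clk 43.1 w -0.1 F [1.1 0.3 0.5]
```

Call:
play_rows([
  [0.006,-0.001,0,-0.007,0.005,-0.02,0],
  [0.008,-0.003,0,0,0,-0.015,0],
  [0.008,-0.002,0,0,0,0,0],
  [0.008,-0.002,0,0,0,0,0],
  [0.008,-0.002,0,0,0,0,0],
  [0,0,0,0,0,0,0],
])

```text
clock: 43.7
position: [579.9, -215.4, 110.6]
ee_rot: [-0.019, 0.708, -0.706, 0.011]
contact_force: [0.1, -0.2, 0.3]
gripper_width: -0.4
```

```bash
python3 -c "
from h import *
d,s=dec();print(d,s['contact_force']);go(N(20,0,120),NT+np.pi)"
```

```text
[ 42.4  -1.6 110.6] [ 0.08757533 -0.17717992  0.26008317]
yaw -3.099 turn wy -0.002  tilt [0.0025 0.     0.0112]  shift xyz [ 0.0225 -0.0092 -0.0017]  clk 43.7 w -0.4 F [ 0.1 -0.2  0.3]
```

Call:
play_rows([
  [0.002,-0.01,-0.001,0.002,0,0.01,0],
  [0.008,-0.002,0,0,0,0,0],
  [0.008,0,0,0,0,0,0],
  [0.008,0,0,0,0,0,0],
  [0.006,0,0,0,0,0,0],
  [0,0,0,0,0,0,0],
])

```text
clock: 44.3
position: [543.9, -215.6, 123.2]
ee_rot: [-0.016, 0.707, -0.707, 0.014]
contact_force: [-0.2, 0.7, 0.1]
gripper_width: -0.3
```

```bash
python3 -c "
from h import *
d,s=dec();print(d,s['contact_force']);go(N(-18.5,0,111),NT+np.pi)"
```

```text
[  6.4  -0.2 123.2] [-0.23525673  0.6998608   0.09110945]
yaw -3.099 turn wy -0.003  tilt [0.001  0.     0.0022]  shift xyz [ 0.0249  0.0122 -0.0002]  clk 44.3 w -0.3 F [-0.2  0.7  0.1]
```

Call:
play_rows([
  [0.006,0.002,0,0,0,0,0],
  [0.007,0.003,0,0,0,0,0],
  [0.006,0.004,0,0,0,0,0],
  [0.005,0.005,0,0,0,0,0],
  [0.005,0.005,0,0,0,0,0],
  [0.004,0.006,0,0,0,0,0],
  [0,0,0,0,0,0,0],
])

```text
clock: 45.0
position: [504.1, -217.3, 96.0]
ee_rot: [-0.019, 0.707, -0.706, 0.011]
contact_force: [0.6, 0.4, 0.3]
gripper_width: 0.2
```

```bash
python3 -c "
from h import *
d,s=dec();print(d,s['contact_force']);go(N(-47,0,77),NT+np.pi)"
```

```text
[-33.4  -0.1  96. ] [0.60762611 0.39973507 0.34954548]
yaw -3.100 turn wy -0.003  tilt [0.0017 0.     0.0113]  shift xyz [ 0.0134  0.0191 -0.0001]  clk 45.0 w 0.2 F [0.6 0.4 0.3]
```

Call:
play_rows([
  [0.003,0.005,0,0,0,0.01,0],
  [0.003,0.006,0,0,0,0,0],
  [0.003,0.006,0,0,0,0,0],
  [0.002,0.006,0,0,0,0,0],
  [0.002,0.005,0,0,0,0,0],
  [0,0.003,0,0,0,0,0],
  [0,0,0,0,0,0,0],
])

```text
clock: 45.7
position: [489.5, -217.8, 61.0]
ee_rot: [-0.015, 0.708, -0.706, 0.014]
contact_force: [-0.8, 0.1, 1.1]
gripper_width: -0.2
```

```bash
python3 -c "
from h import *
d,s=dec();print(d,s['contact_force'])"
```

```text
[-48.    0.1  61. ] [-0.83529204  0.14180389  1.14143457]
```

Press gently to the stop, watching force.

Call:
play_rows([
  [0,0.002,0,0,0,0,0],
  [0,0.002,0,0,0,0,0],
  [0,0,0,0,0,0,0],
])

```text
clock: 46.0
position: [490.5, -217.9, 59.0]
ee_rot: [-0.016, 0.707, -0.707, 0.015]
contact_force: [-0.5, 0.0, -0.9]
gripper_width: -0.1
```

Call:
play_rows([
  [0,0.0015,0,0,0,0,0],
  [0,0.0015,0,0,0,0,0],
  [0,0,0,0,0,0,0],
])

```text
clock: 46.3
position: [491.3, -217.9, 58.9]
ee_rot: [0.016, -0.707, 0.707, -0.016]
contact_force: [-0.1, 0.2, -1.0]
gripper_width: 0.0
```

Call:
play_rows([
  [0,0.004,0,0,0,0,0],
  [0,0.004,0,0,0,0,0],
])

```text
clock: 46.5
position: [491.8, -218.3, 57.9]
ee_rot: [0.017, -0.706, 0.708, -0.017]
contact_force: [-11.6, 9.1, 36.4]
gripper_width: 0.2
```

The cover is on its stop. I withdraw straight up and look.

Call:
play_rows([
  [0,-0.015,0,0,0,0,0],
  [0,-0.03,0,0,0,0,0],
  [0,-0.03,0,0,0,0,0],
  [0,-0.03,0,0,0,0,0],
  [0,-0.03,0,0,0,0,0],
  [0,0,-0.02,0,0,0,0],
  [0,0,-0.02,0,0,0,0],
  [0,0,0,0,0,0,0],
  [0,0,0,0,0,0,0],
  [0,0,0,0,0,0,0],
])

```text
clock: 47.5
position: [491.7, -177.1, 196.9]
ee_rot: [0.015, -0.706, 0.708, -0.019]
contact_force: [0.1, 0.0, -0.6]
gripper_width: -0.0
```

Run:
```python
from h import *
w=get_image("wrist");a=get_image("scene");b=get_image("side");print(dec()[0])
r=lambda x,W,H:cv2.resize(x[:,:,::-1],(W,H),interpolation=cv2.INTER_CUBIC)
A=r(a["color"][140:390,130:560],430,250)
u=proj(w,N(-30,0,50)).astype(int);print(u)
v0=max(0,min(480-260,u[1]-130));u0=max(0,min(640-370,u[0]-185))
W=r(w["color"][v0:v0+250,u0:u0+370],370,250)
S=r(b["color"][170:430,130:410],377,350);T=r(a["color"][225:305,310:400],393,350)
top=np.hstack([A,W]);bot=np.hstack([S,T]);bot=np.hstack([bot,np.zeros((350,30,3),np.uint8)])
cv2.imwrite("pics/final.png",np.vstack([top,bot]))
o=np.load("scene0.npy",allow_pickle=True).item()["color"]
d=cv2.absdiff(o,a["color"]).max(2)>60
for n,(x,y,X,Y) in dict(wagon=(295,325,432,385),mug=(135,170,182,226),yellow=(145,295,260,390),orange=(250,138,328,196),old=(445,232,540,302),tray=(322,232,392,300)).items():print(n,d[y:Y,x:X].sum())
p=N(-73,0,55.5);print("tab px exp",proj(a,p),proj(w,p))
```

```text
[-44.1  40.5 196.9]
[304 177]
wagon 0
mug 0
yellow 0
orange 521
old 187
tray 1478
tab px exp [267.97185353 209.82499392] [359.16837928 179.19999306]
```

View pics/final.png

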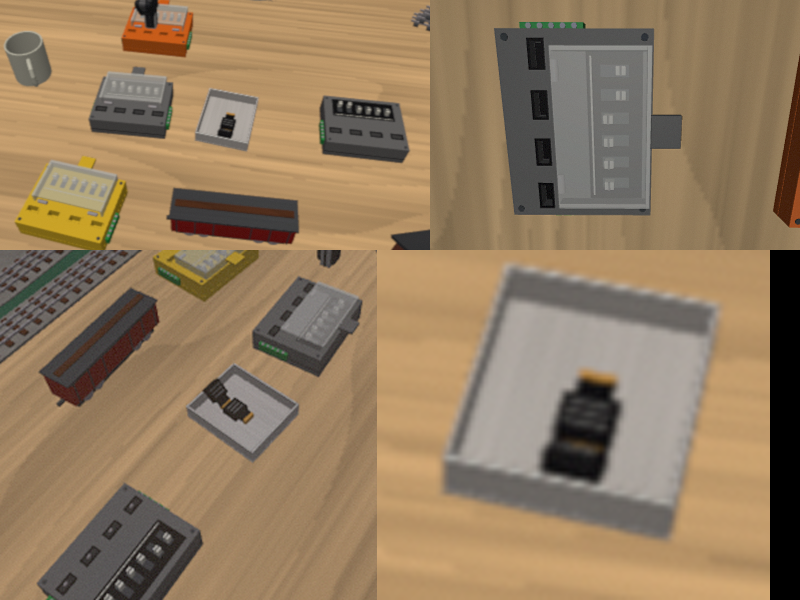

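Both links lie inside the tray in the side and scene views. The cover is shut with its tab where a shut cover's tab should be, and the switches under it read 1–4 on, 5–6 off. Wagon, mug and yellow box are unchanged. I hand in.

```bash
python3 -c "
from h import *
job_done();print(read_state()['clock'])"
```

```text
the job is handed in; nothing more can be done
the job is handed in; nothing more can be done
```

The job is done and handed in at about 48 s on the robot's clock. Only two links were fitted, link2 and link3. I pulled both and put them in the tray. Only then did I open the new decoder's cover, set its switches to the old pattern (1–4 on, 5–6 off) and shut it.

**Last checks**
- All four sockets on the old decoder are empty, and both links lie inside the tray, one leaning on the other.
- The old decoder's switches look unchanged by eye. A rough before/after pixel count there (187 px) includes the removed links, so it proves nothing by itself.
- The new decoder's switches read 1–4 on and 5–6 off through the shut cover.
- The cover is shut: its tab is within a few pixels of where a shut cover's tab should be.
- The wagon, mug and yellow look-alike show no change in the image. The orange box could not be compared that way because the gripper was in front of it, but I never went near it.

**What did not go to plan**
- The tab crept in the pads as the cover came upright, so I finished opening it, and later shut it, by pushing with closed fingers.
- The last press on the shut cover reached about 38 N in all (36 N of it vertical), at the fingertips only.

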